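# Reassemble the washed coffee grinder and test it

## Task

The washed parts of the small cordless coffee grinder are on the grey drying mat. First set the square steel jug gently on the grinder base, turned so that the holes in its foot drop over all three pegs and it sits fully home; then fit the lid into the jug's mouth until it lies flush on the rim; and only when the lid is on press the orange start button all the way in and let it go. Leave the other things on the worktop as they are.

Things in the scene. Friction and masses are not known exactly. Their poses are not given: they have to be found in the camera images.
- grinder_base: Motor base of the coffee grinder, black, fixed. Origin on the worktop under the middle of its 170 x 108 mm footprint (x, y). Its front, with the start button, faces its -x and is 28 mm high; the motor housing behind (92 x 96 mm) is 48 mm high and carries the jug's seat at x = +30 mm. A wall cabinet hangs over the back: underside at z = 0.53, door handles at x = 0.61 m, z above 0.58.
- seat (a point): Centre of the jug's seat on the motor housing, 48 mm above the worktop; axes parallel to the base's. Three 8 mm steel pegs, 12 mm high with tapered tips, at (x, y) = (+20, +20), (+20, -20), (-20, +20) mm; none at (-20, -20). Drive coupling in the middle, 15 mm wide, 9 mm high. The jug is home with its origin here and its axes along these (handle to -y).
- jug: Square steel grinder jug, open on top, 86 mm high, about 0.3 kg, upright on the mat. Origin at the centre of its underside, z up. Body 58 x 58 mm with flat faces from 14 mm up to the rim; below it a black foot collar, 64 x 64 mm. In the underside three round holes, 10.5 mm wide, 14 mm deep, at (x, y) = (+20, +20), (+20, -20), (-20, +20) mm, and a 19 mm hole in the middle.
- jug_mouth (a point): Centre of the jug's mouth, level with its rim, 86 mm above the jug's origin; turns with the jug. The mouth is 53 x 53 mm inside, wall 2.5 mm. A small pouring lip stands out at the rim on the +y side, to 37 mm from the axis; the +x and -x faces are clear.
- jug_handle (a point): Middle of the upright part of the jug's black handle, a 10 mm thick loop on the jug's -y side, reaching 60 mm from the jug's axis, between 20 and 81 mm high. This point is 54 mm from the axis, 50 mm up.
- lid: Square black lid of the jug, about 60 g, on the mat, grip up. Origin at the centre of its underside, z up. From below: grey plug 46 x 46 mm, 10 mm high, that goes into the jug's mouth; flange 61 x 61 mm, 6 mm thick (top at 16 mm), that lies on the jug's rim. Fits in any of four square positions; fitted, its origin is 76 mm above the jug's, on its axis.
- lid_grip (a point): Centre of the lid's bar grip, 28 mm above the lid's origin. The bar is 16 mm wide along the lid's x, 42 mm long along its y, and reaches from the flange (16 mm) up to 40 mm.
- drying_mat: Grey ribbed drying mat, 200 x 270 x 4 mm (x, y, z), fixed. Origin at the centre of its underside. Jug, lid and coffee scoop stand on it.
- start_button (a joint): Travel of the start button in m: 0 out, 0.005 fully pressed. A spring brings it back; about 5 N press it fully.
- start_button_top (a point): Middle of the top of the round orange start button (24 mm in diameter, in a thin steel ring, standing 7 mm proud of the front part of the base when out), 60 mm in front (-x) of the base's origin, 35 mm above the worktop. It is pressed straight down, 5 mm to its stop.
- coffee_scoop: Steel coffee scoop, 136 mm long along its y, 47 x 24 mm; lies on the front part of the mat. Bystander. Origin at the centre of its underside.
- espresso_cup: Small white espresso cup with coloured stripes, 63 x 90 x 49 mm. Bystander. Origin at its underside.
- teaspoon_2: Steel teaspoon, 132 x 28 x 12 mm, at the right of the worktop. Bystander.
- capsule_red: Red coffee capsule, 37 mm in diameter, 22 mm high, standing on its wide rim. Bystander. Origin at the centre of its underside.
- capsule_gold: Golden coffee capsule, 37 mm in diameter, 22 mm high, standing on its wide rim. Bystander. Origin at the centre of its underside.

How it is judged:
By the outcome, as a careful person would: the job done as asked, in the order asked, and still so for the second after the job is handed in, with the robot touching nothing.
It also fails if it takes over 69 s, if anything falls off the work surface, if the arm or the gripper's body presses on something with over 40 N, if the wrist force passes 120 N, or if a joint passes its speed limit or range.

## Robot

A 7-joint arm with a two-finger parallel gripper is mounted at the origin on a cart in front of the work surface, level with it; the furniture and walls round the work are solid. World frame = base frame: x ahead of the robot, y to its left, z up, the work surface at z = 0. Lengths are in m, angles in rad, forces in N, time in s.
With the tool pointing down it reaches from about 0.425 to 0.875 m from the base axis. Payload 4.7 kg.
Tool frame: the origin (TCP) lies midway between the tips of the shut fingers; the grasp point (between the pads) lies 19 mm behind it; z points along the fingers, y is the line along which they close (so a half turn about z gives the same grasp; the last joint's range is limited). The gripper opens to 85 mm and grips with 20 to 120 N. Pads are 22 mm wide; open, the fingers measure 114 mm over their backs; the gripper's body (76 mm by 85 mm) begins 54 mm behind the grasp point. The pads swing forward as they close: fully open they stand 13 mm farther back than shut.
Start: joints at [1.153, 0.321, -0.07, 1.45, 0.023, 1.371, -0.057], TCP at [0.272, -0.59, 0.231] pointing down, gripper open.
Joint ranges: [-2.86, 2.86], [-0.3, 2.09], [-1.38, 1.24], [0.06, 2.45], [-1.56, 4.7], [0.09, 2.05], [-2.69, 2.69]. Speed limits (rad/s): [2.57, 2.57, 3.14, 3.14, 3.14, 3.14, 3.14].

## Interface

Orientations are given as a unit quaternion [w, x, y, z].
In Python, from station import state, grab_frame, job_done, look_for gives the robot as it stands. The module is installed in compiled form; this text tells all that it offers.
- The arm moves only by the tool carry_out, never from a script. Its argument "steps" is a list of rows, each an object with "fingers": the closure, from -1 (fully open) to 1 (shut), so that 0 is half open; "slide": the shift along the tool's x, y, z in cm, a list of three; "dr": the turn, a rotation vector about the tool's x, y, z in degrees, a list of three. A call has exactly 10 rows; each row shifts and turns the commanded pose from where the row before left it, along the tool's axes as they then stand; what a row does not reach is not made up. A row lasts 1/10 s, in which the tool goes at most 50 mm and 8.59 degrees, less where a joint would pass 70% of its speed; a pose out of reach is approached as far as the arm can. A call with a gripper value outside its range is refused whole. The fingers move at their own pace and stop on an object; "squeeze" is the grip in N (left out, the last holds). Time passes only in rows, so rows that do not move let the fingers close, or fill a call up. It gives the time, the measured TCP pose, the force, the opening and the grip force at its end, in the units of the state.
- state(): the state, without advancing time (a new reading comes with each control period).
- grab_frame(name): name is "scene" or "top" or "wrist"; returns a dict with "image" (400x640x3 uint8, red, green, blue), "camera_matrix" (3x3 intrinsics, pixels), "R" (3x3) and "t" (3): a world point X has camera coordinates R X + t. Camera axes: x right, y down, z forward; pixel columns grow to the right and rows downward; lengths in m; the calibration is good to about 2 mm. A picture is of the moment at which its call begins. There is no depth.
- job_done(): hands the job in; it is judged then, once.
Trained networks look in the newest picture that a camera, given by its name, has taken for a name from the list of things; names that differ only in an ending like _2 or _b are one class to them, and where a whole thing is asked for, a point or a joint stands for the part that bears it (a point fixed in the world has none). Each returns a list of dicts, best first, with "conf" (0 to 1); they miss things now and then, are a little off and sometimes report something else, mostly with a low value. They report only what shows in the picture. A call takes as long as a camera call.
- look_for(camera, query): "at" ([x, y, z] in m, in the coordinates of the camera as it stood for that picture, good to about 4 mm: the middle of the surface that is visible of it).
The state is a dict: "time": time; "joint_positions": joint angles; "qd": joint speeds; "joint_efforts": joint torques, N m; "eef_pos": TCP position; "tool_rot": TCP orientation; "ft_force": force on the tool from outside, world axes, zero at the start; "torque": the same for the moment, N m; "opening": opening from 0.0 (shut) to 1.0 (fully open); "gripper_force": force on a finger pad.
Only numpy, scipy, OpenCV 4.12 (cv2) and the standard library are available. Lean on these libraries where they do the work, as an engineer would, in place of code of your own. Each camera call takes 0.05 s, during which the arm holds its last target. There are 200 camera calls.

## Working session

There is one attempt and no reset: what is moved stays moved. The work goes in short steps, Python scripts to look and compute and a tool call to move; the robot and the scene stay as the last step left them, time stands still between calls to the robot, and variables do not carry over. Pictures are saved under pics/ and viewed, at most 10 in all, crops included, and the job is handed in when it is done.

Besides the shell and the picture viewer there is one more tool, called after "Emit:" as name(argument=value, ...), one argument or row to a line, values as JSON. carry_out: Moves the arm, as the interface text tells. Its arguments: {"type":"object","properties":{"steps":{"type":"array"},"squeeze":{"type":"number"}},"required":["steps"]}

```bash
mkdir -p pics; cat > h.py <<'E'
import numpy as np, cv2
from station import state, grab_frame, job_done, look_for
def cam(n,save=None):
    f=grab_frame(n)
    if save: cv2.imwrite('pics/'+save+'.png',cv2.cvtColor(f['image'],cv2.COLOR_RGB2BGR))
    return f
def find(f,n,q):
    R=np.array(f['R']);t=np.array(f['t'])
    return [(round(d['conf'],2),np.round(R.T@(np.array(d['at'])-t),4).tolist()) for d in look_for(n,q)][:2]
def ray(f,px,z):
    K=np.array(f['camera_matrix']);R=np.array(f['R']);t=np.array(f['t'])
    c=-R.T@t; d=R.T@np.linalg.solve(K,[px[0],px[1],1]); return c+d*(z-c[2])/d[2]
def proj(f,X):
    K=np.array(f['camera_matrix']);p=K@(np.array(f['R'])@np.array(X)+np.array(f['t']));return p[:2]/p[2]
E
python3 - <<'E'
from h import *
s=state();print(s)
for n in ['top','scene']:
    f=cam(n,n+'1')
    print(n,'campos',-np.array(f['R']).T@np.array(f['t']))
    for q in ['grinder_base','jug','jug_mouth','jug_handle','lid','lid_grip','start_button_top','drying_mat','coffee_scoop','espresso_cup','capsule_red']: print(q,find(f,n,q))
E
```

```text
{'time': 0.0, 'joint_positions': array([ 1.15310721,  0.32182597, -0.07011536,  1.45166114,  0.02259051,
        1.3707888 , -0.05688438]), 'qd': array([-3.70368400e-04, -2.86178192e-05, -1.28651902e-03, -1.06864881e-04,
        6.26024265e-04,  8.73959214e-04,  6.93642378e-04]), 'joint_efforts': array([-1.35085952e-04, -4.93588758e+01, -3.82439978e-01, -3.14330113e+01,
        1.29914487e-02,  1.15302709e-02, -1.52017140e-06]), 'eef_pos': array([ 0.27177698, -0.58987226,  0.23022876]), 'tool_rot': array([-9.16691906e-04,  9.76776887e-01,  2.14256888e-01, -2.41144174e-04]), 'ft_force': array([ 0.28906648,  0.59682822, -0.10356257]), 'torque': array([-0.02731366,  0.02329314, -0.03014374]), 'gripper_force': 0.0, 'opening': 1.0032046577043072}
top campos [ 0.35485443 -0.05662531  1.51371526]
grinder_base [(0.59, [0.5163, -0.1056, 0.0403])]
jug [(0.82, [0.5039, 0.3217, 0.0451])]
jug_mouth [(0.71, [0.5005, 0.3208, 0.046])]
jug_handle [(0.79, [0.5023, 0.3269, 0.0442]), (0.68, [0.5115, -0.1038, 0.0432])]
lid []
lid_grip [(0.77, [0.4986, 0.1739, 0.0188])]
start_button_top [(0.44, [0.4866, -
[... 192 characters left out ...]
]
capsule_red []
scene campos [0.00421078 0.63746135 0.54084229]
grinder_base [(0.8, [0.4974, -0.08, 0.0259]), (0.51, [0.5031, -0.2634, 0.0068])]
jug [(0.55, [0.4872, 0.3339, 0.0552])]
jug_mouth [(0.64, [0.4857, 0.3348, 0.0583])]
jug_handle [(0.77, [0.4864, 0.3331, 0.0583]), (0.35, [0.526, -0.3124, 0.0124])]
lid [(0.97, [0.4864, 0.1859, 0.0194])]
lid_grip [(0.96, [0.4922, 0.1848, 0.0188])]
start_button_top [(0.55, [0.4772, -0.0479, 0.03])]
drying_mat [(0.66, [0.444, 0.2771, 0.0032])]
coffee_scoop [(0.66, [0.4009, 0.2558, 0.017]), (0.15, [0.4979, -0.0788, 0.0246])]
espresso_cup [(0.78, [0.3869, -0.2605, 0.0315]), (0.45, [0.4864, 0.3315, 0.0525])]
capsule_red [(0.6, [0.5002, -0.2636, 0.0076])]
```

View pics/top1.png

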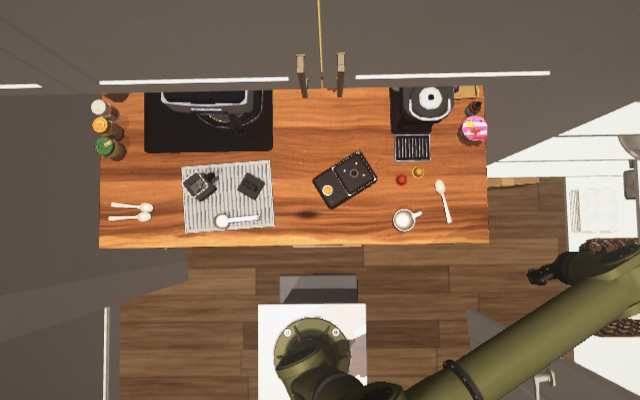

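View pics/scene1.png

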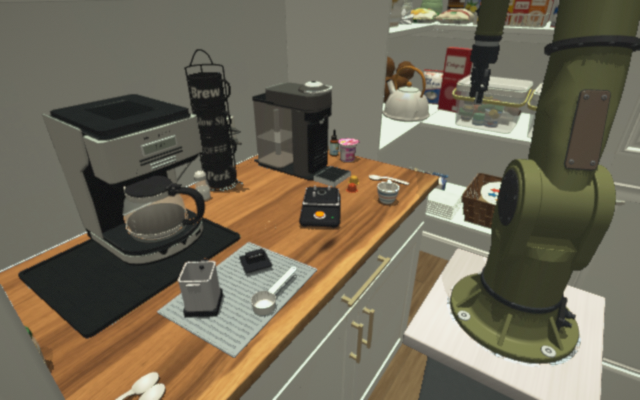

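The top view shows the base at about (345,180), with the button at (327,190) and the seat at (353,173). The jug is at (200,186) with its handle to the upper right, and the lid is at (250,185). Yaw still needs to be refined from closer up, so I'll enlarge this view first.

```bash
python3 - <<'E'
from h import *
im=cv2.imread('pics/top1.png')
a=cv2.resize(im[155:215,175:275],None,fx=5,fy=5,interpolation=cv2.INTER_CUBIC)
b=cv2.resize(im[145:215,305:385],None,fx=5,fy=5,interpolation=cv2.INTER_CUBIC)[:300]
b=cv2.resize(im[148:208,305:385],None,fx=5,fy=5,interpolation=cv2.INTER_CUBIC)
cv2.imwrite('pics/c1.png',np.vstack([a,np.hstack([b,np.zeros((300,100,3),np.uint8)])]))
f=cam('top')
for n,p,z in [('button',(327,190),.035),('seat',(353,173),.06),('jug',(198,184),.088),('lidgrip',(251,184),.04)]: print(n,ray(f,p,z))
w=cam('wrist','w1'); print(-np.array(w['R']).T@np.array(w['t']), np.array(w['R']), w['camera_matrix'])
E
```

```text
button [ 0.48087096 -0.05300269  0.035     ]
seat [ 0.52645677 -0.12849383  0.06      ]
jug [0.49961603 0.31212533 0.088     ]
lidgrip [0.50179949 0.16869235 0.04      ]
[ 0.33803343 -0.55988468  0.37410138] [[ 4.18786783e-01 -9.08084513e-01  3.84079933e-04]
 [-8.69139330e-01 -4.00703591e-01  2.89885247e-01]
 [-2.63086401e-01 -1.21733929e-01 -9.57061333e-01]] [[283.0169103    0.         319.44926716]
 [  0.         283.0169103  202.35828961]
 [  0.           0.           1.        ]]
```

View pics/c1.png

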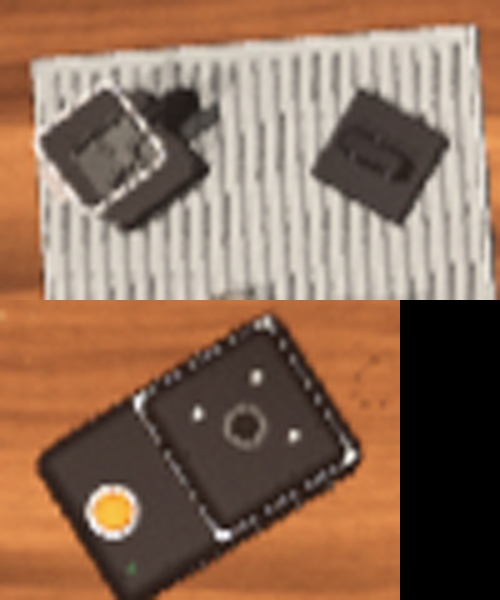

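The base's +x axis points to yaw about -57° and the jug's to about 42°. The lid bar's long axis is at about 65°. I'll move away from the start pose and turn the wrist.

Emit:
carry_out(
  steps=[
    {"fingers": -1,"slide": [2.6,-1.4,-0.7],"dr": [0,0,0]},
    {"fingers": -1,"slide": [2.6,-1.4,-0.7],"dr": [0,0,0]},
    {"fingers": -1,"slide": [2.6,-1.4,-0.7],"dr": [0,0,0]},
    {"fingers": -1,"slide": [2.6,-1.4,-0.7],"dr": [0,0,0]},
    {"fingers": -1,"slide": [2.6,-1.4,-0.7],"dr": [0,0,0]},
    {"fingers": -1,"slide": [2.6,-1.4,-0.7],"dr": [0,0,0]},
    {"fingers": -1,"slide": [2.6,-1.4,-0.7],"dr": [0,0,0]},
    {"fingers": -1,"slide": [2.6,-1.4,-0.7],"dr": [0,0,0]},
    {"fingers": -1,"slide": [2.6,-1.4,-0.7],"dr": [0,0,0]},
    {"fingers": -1,"slide": [2.6,-1.4,-0.7],"dr": [0,0,0]},
  ],
)

```text
time: 2.3
eef_pos: [0.4502, -0.3534, 0.3018]
tool_rot: [0.0, 0.977, 0.214, 0.0]
ft_force: [1.1, 1.1, -0.7]
opening: 1.002
gripper_force: 0.0
```

Emit:
carry_out(
  steps=[
    {"fingers": -1,"slide": [0,0,0],"dr": [0,0,-8]},
    {"fingers": -1,"slide": [0,0,0],"dr": [0,0,-8]},
    {"fingers": -1,"slide": [0,0,0],"dr": [0,0,-8]},
    {"fingers": -1,"slide": [0,0,0],"dr": [0,0,-8]},
    {"fingers": -1,"slide": [0,0,0],"dr": [0,0,-8]},
    {"fingers": -1,"slide": [0,0,0],"dr": [0,0,-8]},
    {"fingers": -1,"slide": [0,0,0],"dr": [0,0,-8]},
    {"fingers": -1,"slide": [0,0,0],"dr": [0,0,-8]},
    {"fingers": -1,"slide": [0,0,0],"dr": [0,0,-8]},
    {"fingers": -1,"slide": [0,0,0],"dr": [0,0,-8]},
  ],
)

```text
time: 3.3
eef_pos: [0.4495, -0.3544, 0.3014]
tool_rot: [0.0, 0.608, 0.794, -0.0]
ft_force: [0.3, -0.6, -0.2]
opening: 1.004
gripper_force: 0.0
```

```bash
cat >> h.py <<'E'
from scipy.spatial.transform import Rotation as Ro
def pose():
    s=state(); q=s['tool_rot']; return s['eef_pos'],Ro.from_quat([q[1],q[2],q[3],q[0]])
def go(X,yawx=None):
    "print slide in tool axes (cm) to reach world TCP X; turn (deg, tool) to tool-down with tool x at yawx deg"
    p,r=pose(); print('TCP',np.round(p,4),'toolx az',round(np.degrees(np.arctan2(*r.as_matrix()[1::-1,0])),2))
    print('slide',np.round(r.inv().apply(np.array(X)-p)*100,2))
    if yawx is not None:
        T=Ro.from_euler('z',yawx,degrees=True)*Ro.from_euler('x',180,degrees=True)
        print('dr',np.round(np.degrees((r.inv()*T).as_rotvec()),2)); print('slide after turn',np.round(T.inv().apply(np.array(X)-p)*100,2))
E
python3 -c "
from h import *
print(state()['joint_positions']);go([.5,-.05,.3],132)"
```

```text
[ 0.93034925  0.14841338 -0.34749668  1.52947448  0.05080842  1.47241664
  0.84436277]
TCP [ 0.4495 -0.3544  0.3014] toolx az 105.07
slide [28.08 12.79  0.13]
dr [-0.000e+00  1.000e-02 -2.693e+01]
slide after turn [19.24 24.12  0.14]
```

Emit:
carry_out(
  steps=[
    {"fingers": -1,"slide": [2.5,1.0,0],"dr": [0,0,0]},
    {"fingers": -1,"slide": [2.5,1.0,0],"dr": [0,0,0]},
    {"fingers": -1,"slide": [2.5,1.0,0],"dr": [0,0,0]},
    {"fingers": -1,"slide": [2.5,1.0,0],"dr": [0,0,0]},
    {"fingers": -1,"slide": [2.5,1.0,0],"dr": [0,0,0]},
    {"fingers": -1,"slide": [2.5,1.0,0],"dr": [0,0,0]},
    {"fingers": -1,"slide": [2.5,1.0,0],"dr": [0,0,0]},
    {"fingers": -1,"slide": [2.5,1.0,0],"dr": [0,0,0]},
    {"fingers": -1,"slide": [2.5,1.0,0],"dr": [0,0,0]},
    {"fingers": -1,"slide": [2.5,1.0,0],"dr": [0,0,0]},
  ],
)

```text
time: 4.3
eef_pos: [0.4827, -0.0861, 0.3015]
tool_rot: [0.0, 0.611, 0.792, -0.0]
ft_force: [-0.4, -0.2, 0.4]
opening: 1.003
gripper_force: 0.0
```

```bash
python3 - <<'E'
from h import *
import pickle
f=cam('wrist','wbase'); pickle.dump(f,open('wbase.pkl','wb'))
go([.5,.31,.3],132)
E
```

```text
TCP [ 0.4834 -0.0802  0.3018] toolx az 105.14
slide [37.23 11.79  0.27]
dr [  0.12  -0.08 -26.86]
slide after turn [27.88 27.34  0.18]
```

View pics/wbase.png

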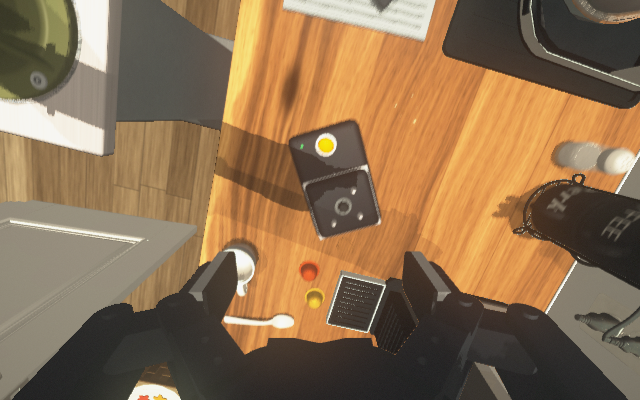

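The wrist view shows the base clearly, with the button at (326,145), the coupling at (343,206) and the pegs around it. I'll go on to the jug.

Emit:
carry_out(
  steps=[
    {"fingers": -1,"slide": [3.7,1.2,0],"dr": [0,0,0]},
    {"fingers": -1,"slide": [3.7,1.2,0],"dr": [0,0,0]},
    {"fingers": -1,"slide": [3.7,1.2,0],"dr": [0,0,0]},
    {"fingers": -1,"slide": [3.7,1.2,0],"dr": [0,0,0]},
    {"fingers": -1,"slide": [3.7,1.2,0],"dr": [0,0,0]},
    {"fingers": -1,"slide": [3.7,1.2,0],"dr": [0,0,0]},
    {"fingers": -1,"slide": [3.7,1.2,0],"dr": [0,0,0]},
    {"fingers": -1,"slide": [3.7,1.2,0],"dr": [0,0,0]},
    {"fingers": -1,"slide": [3.7,1.2,0],"dr": [0,0,0]},
    {"fingers": -1,"slide": [3.7,1.2,0],"dr": [0,0,0]},
  ],
)

```text
time: 5.35
eef_pos: [0.5048, 0.3023, 0.3014]
tool_rot: [0.0, 0.611, 0.792, 0.0]
ft_force: [0.4, -0.5, 0.1]
opening: 1.0
gripper_force: 0.0
```

Emit:
carry_out(
  steps=[
    {"fingers": -1,"slide": [0,0,0],"dr": [0,0,-6.7]},
    {"fingers": -1,"slide": [0,0,0],"dr": [0,0,-6.7]},
    {"fingers": -1,"slide": [0,0,0],"dr": [0,0,-6.7]},
    {"fingers": -1,"slide": [0,0,0],"dr": [0,0,-6.7]},
    {"fingers": -1,"slide": [0,0,0],"dr": [0,0,0]},
    {"fingers": -1,"slide": [0,0,0],"dr": [0,0,0]},
    {"fingers": -1,"slide": [0,0,0],"dr": [0,0,0]},
    {"fingers": -1,"slide": [0,0,0],"dr": [0,0,0]},
    {"fingers": -1,"slide": [0,0,0],"dr": [0,0,0]},
    {"fingers": -1,"slide": [0,0,0],"dr": [0,0,0]},
  ],
)

```text
time: 6.35
eef_pos: [0.5045, 0.3012, 0.3013]
tool_rot: [0.0, 0.411, 0.912, -0.0]
ft_force: [-0.0, -0.2, 0.7]
opening: 0.997
gripper_force: 0.0
```

```bash
python3 - <<'E'
from h import *
import pickle
f=cam('wrist','wjug'); pickle.dump(f,open('wjug.pkl','wb'))
for n,X in [('jug',(.5,.31,.09)),('lid',(.5,.17,.02)),]: print(n,proj(f,X))
p=proj(f,(.5,.31,.09)); q=proj(f,(.5,.17,.02))
def crop(f,c,w,h,k):
    x,y=int(c[0]-w/2),int(c[1]-h/2); x=max(0,min(x,640-w)); y=max(0,min(y,400-h)); print('crop',x,y)
    return cv2.resize(cv2.cvtColor(f['image'],cv2.COLOR_RGB2BGR)[y:y+h,x:x+w],None,fx=k,fy=k,interpolation=cv2.INTER_CUBIC)
b=pickle.load(open('wbase.pkl','rb'))
A=np.hstack([crop(f,p,133,100,3),crop(f,q,133,100,3)])
B=crop(b,(336,180),133,150,3)
B2=np.zeros((450,399,3),np.uint8)
cv2.imwrite('pics/c2.png',np.vstack([A,np.hstack([B[:300],B2[:300]])]))
print(find(f,'wrist','jug_mouth'),find(f,'wrist','lid_grip'))
E
```

```text
jug [322.29858784 170.03142227]
lid [263.96512875 226.72658828]
crop 255 120
crop 197 176
crop 269 105
[(0.58, [0.5, 0.3181, 0.0306])] [(0.68, [0.4956, 0.1808, 0.0239])]
```

View pics/wjug.png

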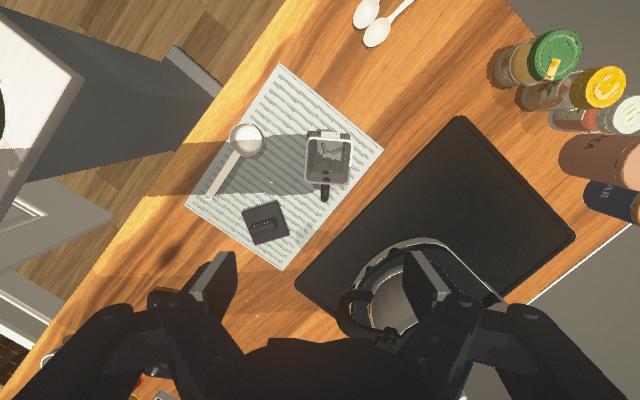

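The jug is at about (328,160) with its handle pointing down the image, nearly square to the tool. The lid is at (265,222). Next I'll look at the crops.

View pics/c2.png

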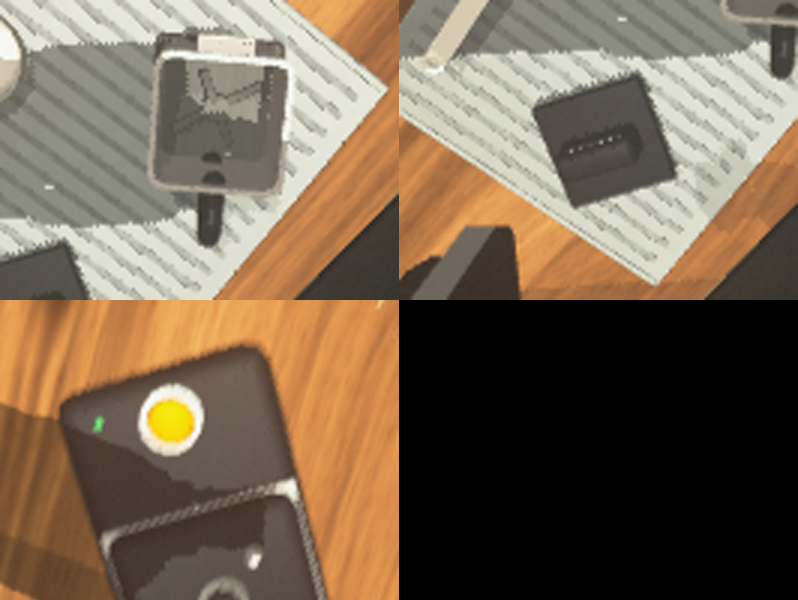

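```bash
python3 - <<'E'
from h import *
import pickle
f=pickle.load(open('wjug.pkl','rb'));b=pickle.load(open('wbase.pkl','rb'))
def quad(f,pts,off,z):
    P=np.array([ray(f,(x/3+off[0]-.33,y/3+off[1]-.33),z) for x,y in pts])[:,:2]
    e=[P[(i+1)%4]-P[i] for i in range(4)]
    print(P.mean(0).round(4),'sides',[round(np.linalg.norm(v)*1000,1) for v in e],'az',[round(np.degrees(np.arctan2(v[1],v[0])),1) for v in e])
quad(f,[(156,55),(294,60),(283,192),(149,185)],(255,120),.09)
quad(f,[(136,103),(241,75),(278,177),(174,207)],(197,176),.02)
g=cv2.cvtColor(b['image'],cv2.COLOR_RGB2HSV)
m=((g[...,0]>18)&(g[...,0]<32)&(g[...,1]>200)&(g[...,2]>220)).astype(np.uint8); m[:,:310]=0;m[:,345:]=0;m[:130]=0;m[165:]=0
ys,xs=np.nonzero(m);print(len(xs),xs.mean(),ys.mean(),'button',ray(b,(xs.mean(),ys.mean()),.035))
print('coupling',ray(b,(343,206),.057))
cv2.imwrite('pics/c3.png',cv2.resize(cv2.cvtColor(b['image'],cv2.COLOR_RGB2BGR)[160:245,295:390],None,fx=6,fy=6,interpolation=cv2.INTER_CUBIC))
E
```

```text
[0.498  0.3232] sides [np.float64(56.4), np.float64(55.3), np.float64(57.3), np.float64(54.3)] az [np.float64(39.5), np.float64(-51.4), np.float64(-141.5), np.float64(127.6)]
[0.498  0.1772] sides [np.float64(58.0), np.float64(60.1), np.float64(60.1), np.float64(62.0)] az [np.float64(56.9), np.float64(-31.5), np.float64(-121.3), np.float64(146.5)]
148 325.5067567567568 144.88513513513513 button [ 0.48103306 -0.05028784  0.035     ]
coupling [ 0.52685357 -0.12536727  0.057     ]
```

View pics/c3.png

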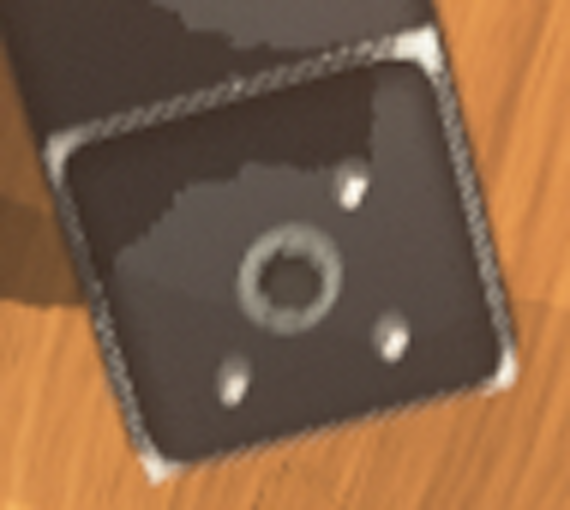

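```bash
python3 - <<'E'
from h import *
import pickle
b=pickle.load(open('wbase.pkl','rb'))
R=lambda x,y,z: ray(b,(295+x/6-.42,160+y/6-.42),z)[:2]
P=[R(352,190,.058),R(393,341,.058),R(233,386,.058)]
az=lambda v:(np.linalg.norm(v)*1000,np.degrees(np.arctan2(v[1],v[0])))
print(az(P[1]-P[0]),az(P[1]-P[2]),'mid',(P[0]+P[2])/2,'coup',R(290,278,.057))
bt=np.array([.48103,-.05029]); print(az((P[0]+P[2])/2-bt))
C=[R(62,148,.048),R(418,45,.048),R(505,370,.048),R(160,468,.048)]
for i in range(4): print(az(C[(i+1)%4]-C[i]))
go([.498,.3232,.05],90+38.6)
E
```

```text
(np.float64(39.261532532707825), np.float64(-58.67151816859263)) (np.float64(40.16174545209655), np.float64(31.572158133748577)) mid [ 0.52768554 -0.12772659] coup [ 0.526697   -0.12527357]
(np.float64(90.40555982768825), np.float64(-58.93103873896401))
(np.float64(87.60028540289025), np.float64(31.208791570556958))
(np.float64(85.31079668491778), np.float64(-57.92664963032619))
(np.float64(89.80910588996684), np.float64(-148.08667561591122))
(np.float64(86.41022948150068), np.float64(120.60221227497841))
TCP [0.5045 0.3012 0.3013] toolx az 131.53
slide [ 2.09  0.97 25.13]
dr [-0.    0.01  2.93]
slide after turn [ 2.13  0.86 25.13]
```

Emit:
carry_out(
  steps=[
    {"fingers": -1,"slide": [0,0,0],"dr": [0,0,2.9]},
    {"fingers": -1,"slide": [0.7,0.3,2],"dr": [0,0,0]},
    {"fingers": -1,"slide": [0.7,0.3,2],"dr": [0,0,0]},
    {"fingers": -1,"slide": [0.7,0.3,2],"dr": [0,0,0]},
    {"fingers": -1,"slide": [0,0,2],"dr": [0,0,0]},
    {"fingers": -1,"slide": [0,0,2],"dr": [0,0,0]},
    {"fingers": -1,"slide": [0,0,2],"dr": [0,0,0]},
    {"fingers": -1,"slide": [0,0,0],"dr": [0,0,0]},
    {"fingers": -1,"slide": [0,0,0],"dr": [0,0,0]},
    {"fingers": -1,"slide": [0,0,0],"dr": [0,0,0]},
  ],
)

```text
time: 7.5
eef_pos: [0.499, 0.3238, 0.1826]
tool_rot: [0.0, 0.433, 0.901, 0.001]
ft_force: [0.6, 0.6, -0.5]
opening: 0.998
gripper_force: 0.0
```

```bash
python3 - <<'E'
from h import *
import pickle
f=cam('wrist','wj2'); pickle.dump(f,open('wj2.pkl','wb'))
p=proj(f,(.498,.323,.08)).astype(int); print(p)
x,y=p[0]-66,p[1]-50; print('crop',x,y); x=max(x,0);y=max(y,0)
cv2.imwrite('pics/c4.png',cv2.resize(cv2.cvtColor(f['image'],cv2.COLOR_RGB2BGR)[y:y+110,x:x+133],None,fx=5,fy=5,interpolation=cv2.INTER_CUBIC))
go([.498,.3232,.043],90+38.6)
E
```

```text
[319 202]
crop 253 152
TCP [0.4991 0.3238 0.1826] toolx az 128.64
slide [ 0.03 -0.15 13.96]
dr [0.12 0.02 0.04]
slide after turn [ 0.02 -0.12 13.96]
```

View pics/c4.png

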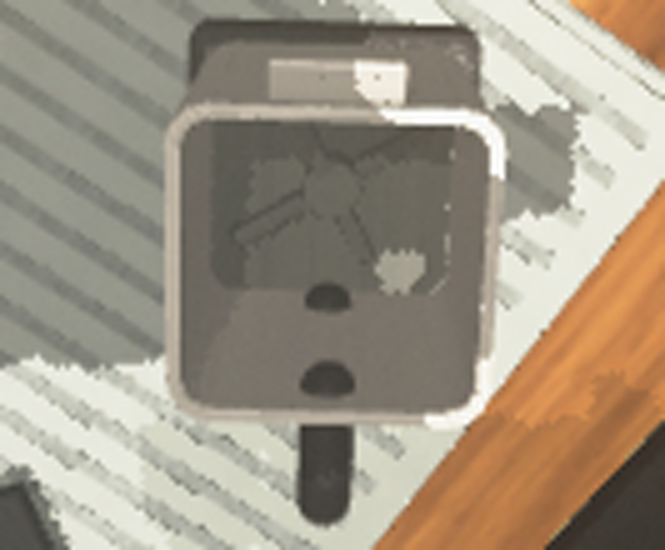

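```bash
python3 - <<'E'
from h import *
import pickle
f=pickle.load(open('wj2.pkl','rb'))
pts=[(165,105),(505,112),(489,424),(169,416)]
P=np.array([ray(f,(x/5+253-.4,y/5+152-.4),.09) for x,y in pts])[:,:2]
e=[P[(i+1)%4]-P[i] for i in range(4)]
print(P.mean(0).round(4),[round(np.linalg.norm(v)*1000,1) for v in e],[round(np.degrees(np.arctan2(v[1],v[0])),1) for v in e])
# foot/handle: handle axis at z~.085 x 326
h=ray(f,(326/5+252.6,470/5+151.6),.085)[:2]; v=h-P.mean(0); print('handle az',np.degrees(np.arctan2(v[1],v[0])), np.linalg.norm(v))
go(list(P.mean(0))+[.043],90+38.6)
E
```

```text
[0.4981 0.3229] [np.float64(57.3), np.float64(57.1), np.float64(57.7), np.float64(56.7)] [np.float64(37.4), np.float64(-52.2), np.float64(-142.9), np.float64(127.4)]
handle az -52.95971687664401 0.040706552616650994
TCP [0.4991 0.3238 0.1826] toolx az 128.64
slide [-0.   -0.16 13.96]
dr [0.12 0.02 0.04]
slide after turn [-0.   -0.13 13.96]
```

Emit:
carry_out(
  steps=[
    {"fingers": -1,"slide": [0,-0.1,2],"dr": [0,0,1.2]},
    {"fingers": -1,"slide": [0,0,2],"dr": [0,0,0]},
    {"fingers": -1,"slide": [0,0,2],"dr": [0,0,0]},
    {"fingers": -1,"slide": [0,0,2],"dr": [0,0,0]},
    {"fingers": -1,"slide": [0,0,2],"dr": [0,0,0]},
    {"fingers": -1,"slide": [0,0,1.5],"dr": [0,0,0]},
    {"fingers": -1,"slide": [0,0,1.5],"dr": [0,0,0]},
    {"fingers": -1,"slide": [0,0,1],"dr": [0,0,0]},
    {"fingers": -1,"slide": [0,0,0],"dr": [0,0,0]},
    {"fingers": -1,"slide": [0,0,0],"dr": [0,0,0]},
  ],
)

```text
time: 8.55
eef_pos: [0.4979, 0.3229, 0.0416]
tool_rot: [0.0, 0.443, 0.897, 0.0]
ft_force: [-0.4, 0.5, 0.0]
opening: 0.997
gripper_force: 0.0
```

Emit:
carry_out(
  steps=[
    {"fingers": 0,"slide": [0,0,0],"dr": [0,0,0]},
    {"fingers": 0.3,"slide": [0,0,0],"dr": [0,0,0]},
    {"fingers": 1,"slide": [0,0,0],"dr": [0,0,0]},
    {"fingers": 1,"slide": [0,0,0],"dr": [0,0,0]},
    {"fingers": 1,"slide": [0,0,0],"dr": [0,0,0]},
    {"fingers": 1,"slide": [0,0,0],"dr": [0,0,0]},
    {"fingers": 1,"slide": [0,0,0],"dr": [0,0,0]},
    {"fingers": 1,"slide": [0,0,0],"dr": [0,0,0]},
    {"fingers": 1,"slide": [0,0,0],"dr": [0,0,0]},
    {"fingers": 1,"slide": [0,0,0],"dr": [0,0,0]},
  ],
  squeeze=45,
)

```text
time: 9.55
eef_pos: [0.4984, 0.3231, 0.0423]
tool_rot: [0.001, 0.443, 0.897, 0.001]
ft_force: [0.7, -0.5, 5.8]
opening: 0.676
gripper_force: 49.2
```

Emit:
carry_out(
  steps=[
    {"fingers": 1,"slide": [0,0,-0.5],"dr": [0,0,0]},
    {"fingers": 1,"slide": [0,0,-1],"dr": [0,0,0]},
    {"fingers": 1,"slide": [0,0,-1.5],"dr": [0,0,0]},
    {"fingers": 1,"slide": [0,0,-2],"dr": [0,0,0]},
    {"fingers": 1,"slide": [0,0,-2],"dr": [0,0,4]},
    {"fingers": 1,"slide": [0,0,-2],"dr": [0,0,8]},
    {"fingers": 1,"slide": [0,0,-2],"dr": [0,0,8]},
    {"fingers": 1,"slide": [0,0,-2],"dr": [0,0,8]},
    {"fingers": 1,"slide": [0,0,-2],"dr": [0,0,8]},
    {"fingers": 1,"slide": [0,0,-1],"dr": [0,0,8]},
  ],
)

```text
time: 10.55
eef_pos: [0.4979, 0.3234, 0.2043]
tool_rot: [0.0, 0.748, 0.664, 0.002]
ft_force: [-0.7, 0.0, -3.6]
opening: 0.674
gripper_force: 48.7
```

Emit:
carry_out(
  steps=[
    {"fingers": 1,"slide": [0,0,0],"dr": [0,0,8]},
    {"fingers": 1,"slide": [0,0,0],"dr": [0,0,8]},
    {"fingers": 1,"slide": [0,0,0],"dr": [0,0,8]},
    {"fingers": 1,"slide": [0,0,0],"dr": [0,0,8]},
    {"fingers": 1,"slide": [0,0,0],"dr": [0,0,8]},
    {"fingers": 1,"slide": [0,0,0],"dr": [0,0,8]},
    {"fingers": 1,"slide": [0,0,0],"dr": [0,0,4.1]},
    {"fingers": 1,"slide": [0,0,0],"dr": [0,0,0]},
    {"fingers": 1,"slide": [0,0,0],"dr": [0,0,0]},
    {"fingers": 1,"slide": [0,0,0],"dr": [0,0,0]},
  ],
)

```text
time: 11.55
eef_pos: [0.4976, 0.3226, 0.2016]
tool_rot: [-0.0, 0.963, 0.271, 0.0]
ft_force: [-0.1, -0.1, -3.1]
opening: 0.673
gripper_force: 48.5
```

Emit:
carry_out(
  steps=[
    {"fingers": 1,"slide": [-1.0,2.0,0],"dr": [0,0,0]},
    {"fingers": 1,"slide": [-2.2,4.2,0],"dr": [0,0,0]},
    {"fingers": 1,"slide": [-2.2,4.2,0],"dr": [0,0,0]},
    {"fingers": 1,"slide": [-2.2,4.2,0],"dr": [0,0,0]},
    {"fingers": 1,"slide": [-2.2,4.2,0],"dr": [0,0,0]},
    {"fingers": 1,"slide": [-2.2,4.2,0],"dr": [0,0,0]},
    {"fingers": 1,"slide": [-2.2,4.2,0],"dr": [0,0,0]},
    {"fingers": 1,"slide": [-2.2,4.2,0],"dr": [0,0,0]},
    {"fingers": 1,"slide": [-2.2,4.2,0],"dr": [0,0,0]},
    {"fingers": 1,"slide": [-2.2,4.2,0],"dr": [0,0,0]},
  ],
)

```text
time: 12.55
eef_pos: [0.5269, -0.1273, 0.2017]
tool_rot: [0.0, 0.963, 0.271, 0.0]
ft_force: [0.5, -0.3, -2.3]
opening: 0.672
gripper_force: 49.3
```

```bash
python3 - <<'E'
from h import *
import pickle
go([.527,-.127,.2],31.3)
f=cam('wrist','wseat'); pickle.dump(f,open('wseat.pkl','wb'))
print(state()['opening'],state()['gripper_force'],state()['ft_force'])
E
```

```text
TCP [ 0.5269 -0.1273  0.2017] toolx az 31.41
slide [ 0.02 -0.02  0.17]
dr [ 0.03 -0.02  0.11]
slide after turn [ 0.02 -0.02  0.17]
0.6722893291091576 49.567469358444214 [  0.55231547 -10.34842331  -2.08794184]
```

View pics/wseat.png

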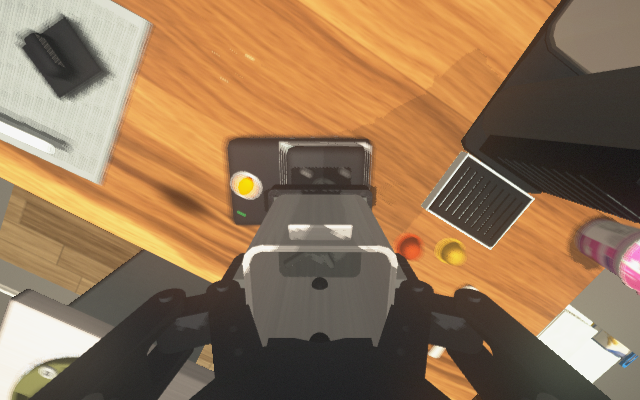

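The jug is over the seat with the base square in the view: the button is at (246,185) and the jug's foot edge lies at row 188. I'll lower to just above the pegs and compare the foot with the housing there.

Emit:
carry_out(
  steps=[
    {"fingers": 1,"slide": [0,0,1],"dr": [0,0,0.1]},
    {"fingers": 1,"slide": [0,0,1.5],"dr": [0,0,0]},
    {"fingers": 1,"slide": [0,0,1.5],"dr": [0,0,0]},
    {"fingers": 1,"slide": [0,0,1.5],"dr": [0,0,0]},
    {"fingers": 1,"slide": [0,0,1.5],"dr": [0,0,0]},
    {"fingers": 1,"slide": [0,0,1.2],"dr": [0,0,0]},
    {"fingers": 1,"slide": [0,0,0.7],"dr": [0,0,0]},
    {"fingers": 1,"slide": [0,0,0],"dr": [0,0,0]},
    {"fingers": 1,"slide": [0,0,0],"dr": [0,0,0]},
    {"fingers": 1,"slide": [0,0,0],"dr": [0,0,0]},
  ],
)

```text
time: 13.6
eef_pos: [0.5277, -0.1257, 0.1131]
tool_rot: [0.0, 0.963, 0.269, 0.001]
ft_force: [0.0, 0.4, -2.3]
opening: 0.674
gripper_force: 49.7
```

```bash
python3 - <<'E'
from h import *
import pickle
go([.527,-.127,.1],31.3)
f=cam('wrist','wseat2'); pickle.dump(f,open('wseat2.pkl','wb'))
for k,X in [('button',(.481,-.0503,.035)),('seat',(.527,-.127,.048))]: print(k,proj(f,X))
x=np.array([np.cos(np.radians(-58.7)),np.sin(np.radians(-58.7)),0]);y=np.array([-x[1],x[0],0]);s=np.array([.527,-.127,0])
for a,b,z in [(-46,48,48),(46,48,48),(-32,32,75),(32,32,75),(-29,29,161),(29,29,161),(-20,20,60),(20,20,60)]: print(a,b,z,proj(f,s+x*a/1e3+y*b/1e3+[0,0,z/1e3]).round(1))
g=cv2.cvtColor(f['image'],cv2.COLOR_RGB2BGR); cv2.imwrite('pics/c5.png',cv2.resize(g[90:270,210:430],None,fx=3.3,fy=3.3,interpolation=cv2.INTER_CUBIC))
E
```

```text
TCP [ 0.5277 -0.1257  0.1131] toolx az 31.24
slide [-0.13  0.07  1.31]
dr [ 0.07 -0.06 -0.06]
slide after turn [-0.13  0.07  1.31]
button [211.48805552 210.23443391]
seat [320.37176401 216.02034689]
-46 48 48 [257.3 154. ]
46 48 48 [383.4 153.9]
-32 32 75 [271.7 183.8]
32 32 75 [369.4 183.7]
-29 29 161 [242.8 244.8]
29 29 161 [400.8 244.5]
-20 20 60 [292.6 195.4]
20 20 60 [348.3 195.3]
```

View pics/c5.png

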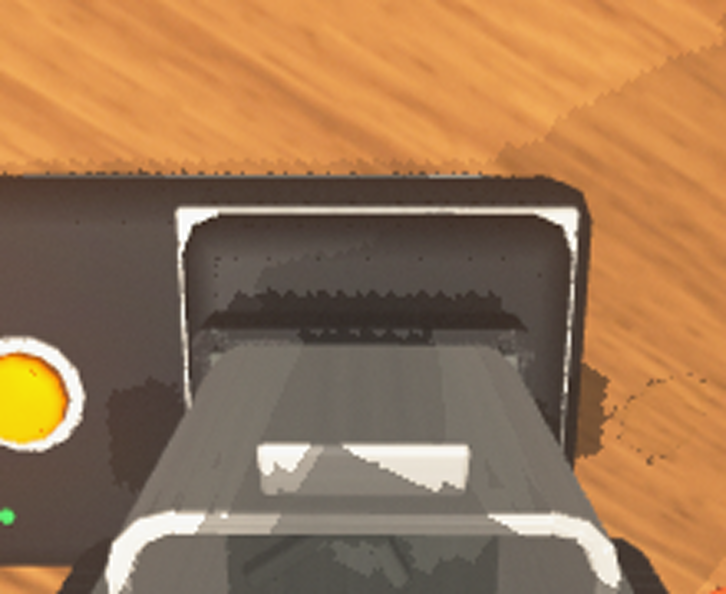

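The housing trim corners are at about (263,153) and (386,153) px, centre column 324.5. The jug foot edge is at columns 273–368, centre 320.5, so the jug needs to go a few mm towards base +x. I'll check that against the button centroid.

```bash
python3 - <<'E'
from h import *
import pickle
x=np.array([np.cos(np.radians(-58.7)),np.sin(np.radians(-58.7))]);y=np.array([-x[1],x[0]])
def but(n,guess):
    f=pickle.load(open(n,'rb'));g=cv2.cvtColor(f['image'],cv2.COLOR_RGB2HSV)
    m=((g[...,0]>15)&(g[...,0]<33)&(g[...,1]>190)&(g[...,2]>200)).astype(np.uint8)
    n_,l,st,c=cv2.connectedComponentsWithStats(m)
    i=min((i for i in range(1,n_) if st[i,4]>60),key=lambda i:np.hypot(*(c[i]-guess)))
    p=ray(f,c[i],.035)[:2];print(n,c[i],st[i],'button',p,'seat',p+.09*x,'base coords rel s',np.array([(p+.09*x-[.527,-.127])@x,(p+.09*x-[.527,-.127])@y])*1e3)
but('wbase.pkl',(326,145));but('wseat.pkl',(246,185));but('wseat2.pkl',(215,210))
f=pickle.load(open('wseat2.pkl','rb'))
T=lambda u,v,z:(ray(f,(210+u/3.3-.35,90+v/3.3-.35),z)[:2]-[.527,-.127])
for nm,u,v,z in [('trimL',176,208,.048),('trimR',580,208,.048),('footL',206,314,.075),('footR',522,319,.075),('rimtop',361,512,.161),('rimL',105,590,.161),('rimR',618,590,.161)]:
    p=T(u,v,z);print(nm,(p@x*1e3).round(1),(p@y*1e3).round(1))
g=cv2.cvtColor(f['image'],cv2.COLOR_RGB2GRAY).astype(int)
print('row profile trim/foot cols 300,320,340')
for c in (290,320,350): print(c,g[146:190,c].tolist())
print('cols at row165',g[165,250:400].tolist())
E
```

```text
wbase.pkl [325.49668874 144.87417219] [318 139  15  13 151] button [ 0.48101519 -0.05027666] seat [ 0.52777191 -0.12717796] base coords rel s [0.55307975 0.56711696]
wseat.pkl [245.33505155 185.63917526] [238 177  16  18 194] button [ 0.48244855 -0.05706875] seat [ 0.52920527 -0.13397005] base coords rel s [ 7.10129915 -1.73675634]
wseat2.pkl [215.15124555 210.51423488] [202 198  28  26 562] button [ 0.48233945 -0.05297687] seat [ 0.52909617 -0.12987817] base coords rel s [3.54827474 0.29582732]
trimL -41.8 49.0
trimR 47.4 48.9
footL -31.8 31.3
footR 31.0 30.2
rimtop -1.0 28.9
rimL -30.3 19.2
rimR 28.4 19.1
row profile trim/foot cols 300,320,340
290 [62, 64, 64, 63, 64, 68, 118, 220, 167, 57, 58, 59, 60, 62, 68, 71, 72, 76, 80, 82, 86, 89, 90, 95, 92, 82, 83, 83, 83, 82, 82, 81, 77, 56, 55, 55, 54, 55, 52, 50, 52, 49, 54, 60]
320 [61, 63, 63, 62, 64, 67, 114, 215, 161, 57, 56, 60, 61, 63, 65, 67, 71, 69, 71, 73, 75, 78, 79, 82, 80, 80, 80, 81, 80, 79, 80, 79, 79, 75, 54, 52, 52, 53, 51, 48, 46, 47, 46, 48]
350 [62, 63, 63, 64, 63, 64, 103, 204, 187, 53, 55, 57, 59, 61, 62, 65, 66, 69, 71, 72, 74, 76, 79, 80, 80, 81, 81, 79, 80, 79, 80, 80, 78, 75, 55, 54, 56, 53, 53, 48, 49, 49, 48, 54]
cols at row165 [86, 86, 86, 85, 85, 85, 84, 85, 85, 86, 85, 87, 84, 107, 240, 230, 60, 63, 67, 69, 72, 75, 81, 83, 83, 82, 84, 85, 83, 83, 82, 82, 83, 83, 84, 83, 84, 84, 84, 83, 82, 84, 84, 83, 81, 81, 83, 81, 81, 82, 82, 82, 85, 82, 81, 82, 81, 81, 84, 82, 81, 82, 81, 82, 82, 80, 73, 74, 80, 71, 73, 71, 72, 73, 73, 74, 73, 73, 73, 75, 71, 73, 72, 73, 72, 72, 71, 74, 72, 72, 72, 72, 73, 73, 72, 72, 71, 70, 72, 72, 72, 72, 72, 73, 73, 72, 73, 72, 73, 72, 72, 73, 72, 72, 72, 72, 75, 72, 72, 72, 72, 74, 74, 73, 73, 70, 72, 68, 65, 65, 62, 60, 92, 241, 216, 65, 63, 59, 82, 151, 150, 153, 151, 151, 153, 152, 154, 155, 153, 151]
```

I'll slide the jug back along tool x by 60 mm so that all three pegs show while the arm stands still.

Emit:
carry_out(
  steps=[
    {"fingers": 1,"slide": [-1,0,-0.5],"dr": [0,0,0]},
    {"fingers": 1,"slide": [-1,0,0],"dr": [0,0,0]},
    {"fingers": 1,"slide": [-1,0,0],"dr": [0,0,0]},
    {"fingers": 1,"slide": [-1,0,0],"dr": [0,0,0]},
    {"fingers": 1,"slide": [-1,0,0],"dr": [0,0,0]},
    {"fingers": 1,"slide": [-1,0,0],"dr": [0,0,0]},
    {"fingers": 1,"slide": [0,0,0],"dr": [0,0,0]},
    {"fingers": 1,"slide": [0,0,0],"dr": [0,0,0]},
    {"fingers": 1,"slide": [0,0,0],"dr": [0,0,0]},
    {"fingers": 1,"slide": [0,0,0],"dr": [0,0,0]},
  ],
)

```text
time: 14.65
eef_pos: [0.4762, -0.1562, 0.1173]
tool_rot: [-0.0, 0.963, 0.27, 0.0]
ft_force: [0.1, -0.2, -2.3]
opening: 0.678
gripper_force: 49.7
```

```bash
python3 - <<'E'
from h import *
import pickle
p,r=pose();print(p)
f=cam('wrist','wpegs'); pickle.dump(f,open('wpegs.pkl','wb'))
x=np.array([np.cos(np.radians(-58.7)),np.sin(np.radians(-58.7)),0]);y=np.array([-x[1],x[0],0]);s=np.array([.527,-.127,0])+.0028*x+.0008*y
g=cv2.cvtColor(f['image'],cv2.COLOR_RGB2GRAY).astype(int)
for a,b,z in [(-20,20,60),(20,20,60),(20,-20,60),(0,0,57)]:
    q=proj(f,s+x*a/1e3+y*b/1e3+[0,0,z/1e3]); print(a,b,q.round(1))
    c,rw=q.round().astype(int); w=11 if z==60 else 15
    sub=g[max(rw-w,0):rw+w+1,c-w:c+w+1]
    print('rows from',max(rw-w,0),'cols from',c-w); print('\n'.join(' '.join('%3d'%v for v in l) for l in sub))
E
```

```text
[ 0.47621189 -0.15624686  0.11733399]
-20 20 [296.  106.3]
rows from 95 cols from 285
 93  95  94  95  95  94  94  95  93  93  92  92  93  93  92  92  91  93  91  93  91  92  91
 94  94  93  94  95  94  91  93  93  93  92  92  93  92  92  92  91  93  92  90  91  91  91
 94  95  93  93  93  94  94  92  93  93  93  91  92  93  94  91  92  92  92  93  92  92  92
 92  93  93  94  93  94  93  92  92  91  91  94  93  94  92  93  91  92  92  94  90  91  91
 93  94  93  94  95  94  90  92  93  92  92  93  93  94  93  92  92  92  91  92  90  91  89
 94  93  93  93  93  93  92  93  93  93  92  94  91  92  92  91  92  91  92  90  90  91  89
 93  92  94  93  93  92  93  92  92  93  93  93  93  92  93  92  92  92  91  90  91  91  90
 92  91  94  92  92  92  93  91  93  92  92  93  93  92  92  93  92  91  90  90  91  90  90
 93  92  92  92  92  93  92  93  94  97 101 105 108  99  89  91  90  91  91  90  90  90  91
 92  94  92  92  92  92  92  93 106 120 137 139 134 135 121  95  85  90  91  89  91  91  91
 92  92  93  91  92  93  92 100 132 159 171 183 160 138 138 135  95  83  84  89  89  90  90
 9
[... 8619 characters left out ...]
  54  63  64  72  66  65  54  57  56  58  73  82  97 171 172 171 172 164  76  82
125 168 170 171 172 170 148  95 113  99  84  74  57  56  56  57  57  60  78  63  97  94 104 117 168 171 170 169 129  65  84
 88 136 168 168 168 168 167 149 167 168 166 138  82  63  60  58  78 112 150 115 168 149 168 168 169 168 168 156  81  84  84
 82  87 158 165 166 166 166 165 165 165 166 164 124  86  88  87 107 166 166 166 166 167 166 166 167 166 158  75  82  84  84
 81  81  90 160 165 167 167 167 167 167 167 165 147 131 131 131 133 167 167 168 165 167 167 166 167 157 113  60  81  84  83
 83  83  82  88 135 166 170 169 169 169 168 169 168 166 167 169 169 168 169 167 169 169 168 161 157  95  76  83  82  84  82
```

```bash
python3 - <<'E'
from h import *
import pickle
x=np.array([np.cos(np.radians(-58.7)),np.sin(np.radians(-58.7)),0]);y=np.array([-x[1],x[0],0]);s=np.array([.527,-.127,0])
def rel(f,px,z):
    d=ray(f,px,z)-s; return (d@x*1e3).round(2),(d@y*1e3).round(2)
for n in ('wseat2.pkl','wpegs.pkl'):
    f=pickle.load(open(n,'rb'));g=cv2.cvtColor(f['image'],cv2.COLOR_RGB2GRAY).astype(float)
    h=cv2.cvtColor(f['image'],cv2.COLOR_RGB2HSV)
    r0=int(proj(f,s+.0485*y+[0,0,.048])[1])
    for c in (300,320,340):
        seg=g[max(r0-8,0):r0+9,c]; w=np.clip(seg-110,0,None); row=(w*np.arange(len(w))).sum()/w.sum()+max(r0-8,0)
        print(n,'trim col',c,'row',row.round(2),rel(f,(c,row),.048))
    m=((h[...,0]>15)&(h[...,0]<33)&(h[...,1]>190)&(h[...,2]>200)).astype(np.uint8)
    k,l,st,c=cv2.connectedComponentsWithStats(m)
    gp=proj(f,s-.09*x+[0,0,.035]); i=min((i for i in range(1,k) if st[i,4]>60),key=lambda i:np.hypot(*(c[i]-gp)))
    print('button',c[i].round(1),st[i],rel(f,c[i],.035))
    # steel-ring: trim columns at base y=+35
    for yy in (44,40):
        row=int(round(proj(f,s+yy/1e3*y+[0,0,.048])[1])); L=g[row,240:300]; Rr=g[row,360:410]
        a=np.argmax(np.clip(L,0,245))+240; b=np.argmax(np.clip(Rr,0,245)*(Rr>180))+360
        print('trim cols row',row,a,b,rel(f,(a,row),.048),rel(f,(b,row),.048), L[a-242:a-237], Rr[b-362:b-357])
f=pickle.load(open('wpegs.pkl','rb'));g=cv2.cvtColor(f['image'],cv2.COLOR_RGB2GRAY)
for a in [(296,109),(355.5,109),(353.4,168.5)]: print('peg',rel(f,a,.06))
print('foot profile',g[170:200,320].tolist())
print('R tilt', np.array(f['R'])[2], -np.array(f['R']).T@np.array(f['t'])-pose()[0])
E
```

```text
wseat2.pkl trim col 300 row 153.26 (np.float64(-14.86), np.float64(48.54))
wseat2.pkl trim col 320 row 153.29 (np.float64(-0.28), np.float64(48.5))
wseat2.pkl trim col 340 row 153.2 (np.float64(14.31), np.float64(48.55))
button [215.2 210.5] [202 198  28  26 562] (np.float64(-86.45), np.float64(0.3))
trim cols row 159 264 383 (np.float64(-41.35), np.float64(44.38)) (np.float64(45.95), np.float64(44.29)) [ 90. 143. 245. 247. 247.] [243. 244. 245. 223.  87.]
trim cols row 165 264 383 (np.float64(-41.6), np.float64(39.96)) (np.float64(46.24), np.float64(39.87)) [ 84. 107. 240. 230.  60.] [ 60.  92. 241. 216.  65.]
wpegs.pkl trim col 300 row 62.65 (np.float64(-14.76), np.float64(49.35))
wpegs.pkl trim col 320 row 63.39 (np.float64(-1.14), np.float64(48.89))
wpegs.pkl trim col 340 row 61.61 (np.float64(12.48), np.float64(49.99))
button [210.  136.1] [196 121  29  31 680] (np.float64(-86.46), np.float64(-0.28))
trim cols row 71 262 381 (np.float64(-40.95), np.float64(44.13)) (np.float64(40.75), np.float64(44.14)) [ 98. 238. 247. 247. 247.] [118. 225. 245. 247. 247.]
trim cols row 78 262 388 (np.float64(-41.21), np.float64(39.7)) (np.float64(45.87), np.float64(39.71)) [ 94. 208. 246. 247. 115.] [ 95. 242. 247. 241. 111.]
peg (np.float64(-17.26), np.float64(19.05))
peg (np.float64(22.7), np.float64(19.06))
peg (np.float64(22.7), np.float64(-21.24))
foot profile [72, 71, 72, 72, 69, 70, 66, 50, 48, 47, 51, 50, 47, 48, 48, 45, 45, 43, 45, 54, 73, 50, 50, 55, 79, 102, 103, 104, 104, 102]
R tilt [-0.24727586 -0.15067477 -0.95715817] [0.0620814  0.03790397 0.14282813]
```

The peg tops give the seat centre clearly. I'll go above it, down to just over the tips, then step down watching force and height.

Emit:
carry_out(
  steps=[
    {"fingers": 1,"slide": [1,0.1,0],"dr": [0,0,0]},
    {"fingers": 1,"slide": [1,0.1,0],"dr": [0,0,0]},
    {"fingers": 1,"slide": [1,0.1,0],"dr": [0,0,0]},
    {"fingers": 1,"slide": [1,0.1,0],"dr": [0,0,0]},
    {"fingers": 1,"slide": [1,0,0],"dr": [0,0,0]},
    {"fingers": 1,"slide": [0.9,0,0.3],"dr": [0,0,0]},
    {"fingers": 1,"slide": [0,0,0.7],"dr": [0,0,0]},
    {"fingers": 1,"slide": [0,0,0.5],"dr": [0,0,0]},
    {"fingers": 1,"slide": [0,0,0],"dr": [0,0,0]},
    {"fingers": 1,"slide": [0,0,0],"dr": [0,0,0]},
  ],
)

```text
time: 15.7
eef_pos: [0.5276, -0.1299, 0.1019]
tool_rot: [-0.0, 0.963, 0.269, -0.0]
ft_force: [0.8, 0.2, -2.2]
opening: 0.673
gripper_force: 49.7
```

Emit:
carry_out(
  steps=[
    {"fingers": 1,"slide": [0,0,0.15],"dr": [0,0,0]},
    {"fingers": 1,"slide": [0,0,0.15],"dr": [0,0,0]},
    {"fingers": 1,"slide": [0,0,0.15],"dr": [0,0,0]},
    {"fingers": 1,"slide": [0,0,0.1],"dr": [0,0,0]},
    {"fingers": 1,"slide": [0,0,0.05],"dr": [0,0,0]},
    {"fingers": 1,"slide": [0,0,0],"dr": [0,0,0]},
    {"fingers": 1,"slide": [0,0,0],"dr": [0,0,0]},
    {"fingers": 1,"slide": [0,0,0],"dr": [0,0,0]},
    {"fingers": 1,"slide": [0,0,0],"dr": [0,0,0]},
    {"fingers": 1,"slide": [0,0,0],"dr": [0,0,0]},
  ],
)

```text
time: 16.7
eef_pos: [0.5283, -0.1295, 0.0964]
tool_rot: [0.0, 0.963, 0.269, 0.0]
ft_force: [0.9, -0.2, -3.6]
opening: 0.669
gripper_force: 49.7
```

```bash
python3 -c "
from h import *
go([.5287,-.1292,.0863],31.3);s=state();print(s['ft_force'],s['torque'])"
```

```text
TCP [ 0.5283 -0.1295  0.0964] toolx az 31.24
slide [ 0.05 -0.    1.01]
dr [ 0.01  0.   -0.06]
slide after turn [ 0.05 -0.    1.01]
[ 0.85058996 -0.23854891 -3.59725737] [ 0.04250769 -0.0262131   0.00013037]
```

No contact force, and the underside is already below the peg tips. I'll continue in small steps.

Emit:
carry_out(
  steps=[
    {"fingers": 1,"slide": [0,0,0.1],"dr": [0,0,0]},
    {"fingers": 1,"slide": [0,0,0.1],"dr": [0,0,0]},
    {"fingers": 1,"slide": [0,0,0.1],"dr": [0,0,0]},
    {"fingers": 1,"slide": [0,0,0.1],"dr": [0,0,0]},
    {"fingers": 1,"slide": [0,0,0],"dr": [0,0,0]},
    {"fingers": 1,"slide": [0,0,0],"dr": [0,0,0]},
    {"fingers": 1,"slide": [0,0,0],"dr": [0,0,0]},
    {"fingers": 1,"slide": [0,0,0],"dr": [0,0,0]},
    {"fingers": 1,"slide": [0,0,0],"dr": [0,0,0]},
    {"fingers": 1,"slide": [0,0,0],"dr": [0,0,0]},
  ],
)

```text
time: 17.7
eef_pos: [0.5283, -0.1295, 0.0923]
tool_rot: [0.0, 0.963, 0.269, -0.0]
ft_force: [0.2, -0.4, -2.4]
opening: 0.674
gripper_force: 49.7
```

```bash
python3 -c "
from h import *
go([.5287,-.1292,.0863],31.3);s=state();print(s['ft_force'],s['torque'])"
```

```text
TCP [ 0.5283 -0.1295  0.0923] toolx az 31.24
slide [ 0.05 -0.    0.6 ]
dr [ 0.01  0.   -0.06]
slide after turn [ 0.05 -0.    0.6 ]
[ 0.16701115 -0.38371486 -2.37229694] [0.00363267 0.02731638 0.02343241]
```

Free of force at 6 mm above home, so the pegs are in their holes. I'll lower the last 6 mm slowly.

Emit:
carry_out(
  steps=[
    {"fingers": 1,"slide": [0,0,0.1],"dr": [0,0,0]},
    {"fingers": 1,"slide": [0,0,0.1],"dr": [0,0,0]},
    {"fingers": 1,"slide": [0,0,0.1],"dr": [0,0,0]},
    {"fingers": 1,"slide": [0,0,0.1],"dr": [0,0,0]},
    {"fingers": 1,"slide": [0,0,0.1],"dr": [0,0,0]},
    {"fingers": 1,"slide": [0,0,0.05],"dr": [0,0,0]},
    {"fingers": 1,"slide": [0,0,0.03],"dr": [0,0,0]},
    {"fingers": 1,"slide": [0,0,0],"dr": [0,0,0]},
    {"fingers": 1,"slide": [0,0,0],"dr": [0,0,0]},
    {"fingers": 1,"slide": [0,0,0],"dr": [0,0,0]},
  ],
)

```text
time: 18.7
eef_pos: [0.5283, -0.1295, 0.0866]
tool_rot: [0.0, 0.963, 0.269, 0.0]
ft_force: [-0.1, -0.8, -2.6]
opening: 0.671
gripper_force: 49.7
```

```bash
python3 -c "
from h import *
go([.5287,-.1292,.0863],31.3);s=state();print(s['ft_force'],s['torque'])"
```

```text
TCP [ 0.5283 -0.1295  0.0866] toolx az 31.24
slide [ 0.05 -0.01  0.03]
dr [ 0.01 -0.   -0.06]
slide after turn [ 0.05 -0.01  0.03]
[-0.06697963 -0.75988339 -2.62525513] [0.00608029 0.00154483 0.00203088]
```

Emit:
carry_out(
  steps=[
    {"fingers": 1,"slide": [0,0,0.04],"dr": [0,0,0]},
    {"fingers": 1,"slide": [0,0,0.03],"dr": [0,0,0]},
    {"fingers": 1,"slide": [0,0,0.03],"dr": [0,0,0]},
    {"fingers": 1,"slide": [0,0,0],"dr": [0,0,0]},
    {"fingers": 1,"slide": [0,0,0],"dr": [0,0,0]},
    {"fingers": 1,"slide": [0,0,0],"dr": [0,0,0]},
    {"fingers": 1,"slide": [0,0,0],"dr": [0,0,0]},
    {"fingers": 1,"slide": [0,0,0],"dr": [0,0,0]},
    {"fingers": 1,"slide": [0,0,0],"dr": [0,0,0]},
    {"fingers": 1,"slide": [0,0,0],"dr": [0,0,0]},
  ],
)

```text
time: 19.7
eef_pos: [0.5284, -0.1295, 0.0862]
tool_rot: [0.0, 0.963, 0.269, 0.0]
ft_force: [-2.7, -0.0, 5.1]
opening: 0.669
gripper_force: 50.6
```

Contact came exactly at the home height (0.0862), so the jug is seated. I'll release, rise and go over the lid.

Emit:
carry_out(
  steps=[
    {"fingers": -1,"slide": [0,0,0],"dr": [0,0,0]},
    {"fingers": -1,"slide": [0,0,0],"dr": [0,0,0]},
    {"fingers": -1,"slide": [0,0,0],"dr": [0,0,0]},
    {"fingers": -1,"slide": [0,0,0],"dr": [0,0,0]},
    {"fingers": -1,"slide": [0,0,0],"dr": [0,0,0]},
    {"fingers": -1,"slide": [0,0,0],"dr": [0,0,0]},
    {"fingers": -1,"slide": [0,0,-0.5],"dr": [0,0,0]},
    {"fingers": -1,"slide": [0,0,-1],"dr": [0,0,0]},
    {"fingers": -1,"slide": [0,0,-2],"dr": [0,0,0]},
    {"fingers": -1,"slide": [0,0,-2],"dr": [0,0,0]},
  ],
)

```text
time: 20.7
eef_pos: [0.5283, -0.1294, 0.1418]
tool_rot: [0.0, 0.963, 0.269, 0.0]
ft_force: [0.3, -0.1, -0.4]
opening: 1.0
gripper_force: 0.0
```

Emit:
carry_out(
  steps=[
    {"fingers": -1,"slide": [0,0,-2],"dr": [0,0,0]},
    {"fingers": -1,"slide": [0,0,-2],"dr": [0,0,0]},
    {"fingers": -1,"slide": [0,0,-2],"dr": [0,0,0]},
    {"fingers": -1,"slide": [0,0,-2],"dr": [0,0,-6.6]},
    {"fingers": -1,"slide": [0,0,-2],"dr": [0,0,-6.6]},
    {"fingers": -1,"slide": [0,0,0],"dr": [0,0,-6.6]},
    {"fingers": -1,"slide": [0,0,0],"dr": [0,0,-6.6]},
    {"fingers": -1,"slide": [0,0,0],"dr": [0,0,0]},
    {"fingers": -1,"slide": [0,0,0],"dr": [0,0,0]},
    {"fingers": -1,"slide": [0,0,0],"dr": [0,0,0]},
  ],
)

```text
time: 21.7
eef_pos: [0.5282, -0.1295, 0.2407]
tool_rot: [0.0, 0.877, 0.481, 0.0]
ft_force: [-0.0, -0.8, -0.5]
opening: 1.001
gripper_force: 0.0
```

```bash
python3 - <<'E'
from h import *
import pickle
f=cam('wrist','wseated'); pickle.dump(f,open('wseated.pkl','wb'))
go([.498,.1772,.2],57.6)
x=np.array([np.cos(np.radians(-58.7)),np.sin(np.radians(-58.7)),0]);y=np.array([-x[1],x[0],0]);s=np.array([.5284,-.1295,.134])
print([proj(f,s+a*x+b*y).round(1).tolist() for a in(-.029,.029) for b in(-.029,.029)])
print(find(f,'wrist','jug_mouth'),find(f,'wrist','jug'))
E
```

```text
TCP [ 0.5282 -0.1294  0.2406] toolx az 57.56
slide [ 24.26 -19.     4.06]
dr [-0.    0.01 -0.04]
slide after turn [ 24.27 -18.98   4.06]
[[278.5, 213.1], [305.2, 157.1], [333.9, 238.4], [363.2, 185.5]]
[(0.67, [0.5228, -0.1368, 0.0888])] [(0.87, [0.5214, -0.1365, 0.0894])]
```

Emit:
carry_out(
  steps=[
    {"fingers": -1,"slide": [2.4,-1.9,0],"dr": [0,0,0]},
    {"fingers": -1,"slide": [2.4,-1.9,0],"dr": [0,0,0]},
    {"fingers": -1,"slide": [2.4,-1.9,0],"dr": [0,0,0]},
    {"fingers": -1,"slide": [2.4,-1.9,0],"dr": [0,0,0]},
    {"fingers": -1,"slide": [2.4,-1.9,0],"dr": [0,0,0]},
    {"fingers": -1,"slide": [2.4,-1.9,0],"dr": [0,0,0]},
    {"fingers": -1,"slide": [2.4,-1.9,0],"dr": [0,0,0]},
    {"fingers": -1,"slide": [2.4,-1.9,0],"dr": [0,0,0]},
    {"fingers": -1,"slide": [2.4,-1.9,0],"dr": [0,0,0]},
    {"fingers": -1,"slide": [2.4,-1.9,0],"dr": [0,0,0]},
  ],
)

```text
time: 22.85
eef_pos: [0.496, 0.1761, 0.2406]
tool_rot: [0.0, 0.876, 0.482, 0.0]
ft_force: [0.0, -0.1, -0.1]
opening: 1.003
gripper_force: 0.0
```

Emit:
carry_out(
  steps=[
    {"fingers": -1,"slide": [0,0,2],"dr": [0,0,0]},
    {"fingers": -1,"slide": [0,0,2],"dr": [0,0,0]},
    {"fingers": -1,"slide": [0,0,2],"dr": [0,0,0]},
    {"fingers": -1,"slide": [0,0,0],"dr": [0,0,0]},
    {"fingers": -1,"slide": [0,0,0],"dr": [0,0,0]},
    {"fingers": -1,"slide": [0,0,0],"dr": [0,0,0]},
    {"fingers": -1,"slide": [0,0,0],"dr": [0,0,0]},
    {"fingers": -1,"slide": [0,0,0],"dr": [0,0,0]},
    {"fingers": -1,"slide": [0,0,0],"dr": [0,0,0]},
    {"fingers": -1,"slide": [0,0,0],"dr": [0,0,0]},
  ],
)

```text
time: 23.85
eef_pos: [0.4963, 0.1749, 0.1807]
tool_rot: [0.0, 0.876, 0.482, 0.0]
ft_force: [0.6, -0.6, -1.0]
opening: 1.001
gripper_force: 0.0
```

```bash
python3 - <<'E'
from h import *
import pickle
f=cam('wrist','wlid'); pickle.dump(f,open('wlid.pkl','wb'))
go([.498,.1772,.1],57.6)
g=cv2.cvtColor(f['image'],cv2.COLOR_RGB2GRAY)
c=proj(f,(.498,.1772,.02)); print(c, find(f,'wrist','lid_grip'))
m=(g<75).astype(np.uint8); m=cv2.morphologyEx(m,cv2.MORPH_OPEN,np.ones((5,5)))
n,l,st,ce=cv2.connectedComponentsWithStats(m)
i=l[int(c[1]),int(c[0])]; print(i,st[i],ce[i])
for thr in (65,75,90,105):
    m=cv2.morphologyEx((g<thr).astype(np.uint8),cv2.MORPH_OPEN,np.ones((5,5)))
    m[:, :int(c[0])-90]=0; m[:,int(c[0])+90:]=0; m[:max(0,int(c[1])-90)]=0; m[int(c[1])+90:]=0
    cs=cv2.findContours(m,cv2.RETR_EXTERNAL,cv2.CHAIN_APPROX_NONE)[0]; k=max(cs,key=cv2.contourArea)
    b=cv2.boxPoints(cv2.minAreaRect(k)); W=np.array([ray(f,p,.02) for p in b])[:,:2]; e=[W[(j+1)%4]-W[j] for j in range(4)]
    print(thr,cv2.contourArea(k),b.round(1).tolist(),W.mean(0).round(4),[round(np.linalg.norm(v)*1e3,1) for v in e],[round(np.degrees(np.arctan2(v[1],v[0])),1) for v in e])
E
```

```text
TCP [0.4963 0.1749 0.1806] toolx az 57.64
slide [0.28 0.02 8.06]
dr [ 0.01 -0.    0.04]
slide after turn [0.28 0.02 8.06]
[320.093892   183.34068739] [(0.73, [0.4985, 0.1782, 0.0241])]
3 [ 295  176   54   35 1598] [320.86420526 194.92803504]
65 633.0 [[383.0, 93.0], [409.0, 93.0], [409.0, 142.0], [383.0, 142.0]] [0.6006 0.1935] [np.float64(26.1), np.float64(48.4), np.float64(27.4), np.float64(48.3)] [np.float64(-32.3), np.float64(-117.1), np.float64(147.7), np.float64(61.4)]
75 1518.5 [[295.0, 176.0], [348.0, 176.0], [348.0, 210.0], [295.0, 210.0]] [0.4933 0.1668] [np.float64(57.8), np.float64(39.0), np.float64(59.9), np.float64(39.0)] [np.float64(-32.4), np.float64(-120.7), np.float64(147.6), np.float64(56.2)]
90 2065.0 [[294.0, 167.0], [348.0, 167.0], [348.0, 211.0], [294.0, 211.0]] [0.4951 0.1708] [np.float64(58.3), np.float64(50.1), np.float64(61.1), np.float64(50.1)] [np.float64(-32.4), np.float64(-120.7), np.float64(147.6), np.float64(56.2)]
105 2892.5 [[293.0, 157.0], [349.0, 157.0], [349.0, 211.0], [293.0, 211.0]] [0.498  0.1753] [np.float64(59.8), np.float64(60.9), np.float64(63.3), np.float64(60.9)] [np.float64(-32.3), np.float64(-120.6), np.float64(147.6), np.float64(56.1)]
```

Emit:
carry_out(
  steps=[
    {"fingers": -1,"slide": [0.1,0.1,2],"dr": [0,0,0]},
    {"fingers": -1,"slide": [0,0,2.5],"dr": [0,0,0]},
    {"fingers": -1,"slide": [0,0,2.5],"dr": [0,0,0]},
    {"fingers": -1,"slide": [0,0,2.5],"dr": [0,0,0]},
    {"fingers": -0.5,"slide": [0,0,2],"dr": [0,0,0]},
    {"fingers": -0.2,"slide": [0,0,1.5],"dr": [0,0,0]},
    {"fingers": -0.2,"slide": [0,0,1.2],"dr": [0,0,0]},
    {"fingers": -0.2,"slide": [0,0,0.9],"dr": [0,0,0]},
    {"fingers": -0.2,"slide": [0,0,0.6],"dr": [0,0,0]},
    {"fingers": -0.2,"slide": [0,0,0],"dr": [0,0,0]},
  ],
)

```text
time: 24.95
eef_pos: [0.4974, 0.1752, 0.0231]
tool_rot: [-0.0, 0.876, 0.482, -0.0]
ft_force: [0.2, 0.2, 0.3]
opening: 0.599
gripper_force: 0.0
```

Emit:
carry_out(
  steps=[
    {"fingers": 0.2,"slide": [0,0,0],"dr": [0,0,0]},
    {"fingers": 0.5,"slide": [0,0,0],"dr": [0,0,0]},
    {"fingers": 1,"slide": [0,0,0],"dr": [0,0,0]},
    {"fingers": 1,"slide": [0,0,0],"dr": [0,0,0]},
    {"fingers": 1,"slide": [0,0,0],"dr": [0,0,0]},
    {"fingers": 1,"slide": [0,0,0],"dr": [0,0,0]},
    {"fingers": 1,"slide": [0,0,0],"dr": [0,0,0]},
    {"fingers": 1,"slide": [0,0,0],"dr": [0,0,0]},
    {"fingers": 1,"slide": [0,0,0],"dr": [0,0,0]},
    {"fingers": 1,"slide": [0,0,0],"dr": [0,0,0]},
  ],
  squeeze=30,
)

```text
time: 25.95
eef_pos: [0.4983, 0.1755, 0.0243]
tool_rot: [0.0, 0.876, 0.482, 0.001]
ft_force: [-0.2, 0.2, 4.8]
opening: 0.177
gripper_force: 30.9
```

Emit:
carry_out(
  steps=[
    {"fingers": 1,"slide": [0,0,-0.5],"dr": [0,0,0]},
    {"fingers": 1,"slide": [0,0,-1.5],"dr": [0,0,0]},
    {"fingers": 1,"slide": [0,0,-2.5],"dr": [0,0,0]},
    {"fingers": 1,"slide": [0,0,-2.5],"dr": [0,0,0]},
    {"fingers": 1,"slide": [0,0,-2.5],"dr": [0,0,4.3]},
    {"fingers": 1,"slide": [0,0,-2.5],"dr": [0,0,6]},
    {"fingers": 1,"slide": [0,0,-2.5],"dr": [0,0,6]},
    {"fingers": 1,"slide": [0,0,-2],"dr": [0,0,6]},
    {"fingers": 1,"slide": [0,0,-0.6],"dr": [0,0,4]},
    {"fingers": 1,"slide": [0,0,0],"dr": [0,0,0]},
  ],
)

```text
time: 26.95
eef_pos: [0.4981, 0.1757, 0.1965]
tool_rot: [0.0, 0.963, 0.27, 0.001]
ft_force: [-0.0, -0.2, -1.7]
opening: 0.176
gripper_force: 30.0
```

Emit:
carry_out(
  steps=[
    {"fingers": 1,"slide": [-0.7,1.4,0],"dr": [0,0,0]},
    {"fingers": 1,"slide": [-1.5,3.1,0],"dr": [0,0,0]},
    {"fingers": 1,"slide": [-1.5,3.1,0],"dr": [0,0,0]},
    {"fingers": 1,"slide": [-1.5,3.1,0],"dr": [0,0,0]},
    {"fingers": 1,"slide": [-1.5,3.1,0],"dr": [0,0,0]},
    {"fingers": 1,"slide": [-1.5,3.1,0],"dr": [0,0,0]},
    {"fingers": 1,"slide": [-1.5,3.1,0],"dr": [0,0,0]},
    {"fingers": 1,"slide": [-1.5,3.1,0],"dr": [0,0,0]},
    {"fingers": 1,"slide": [-1.4,3.0,0],"dr": [0,0,0]},
    {"fingers": 1,"slide": [-0.7,1.5,0],"dr": [0,0,0]},
  ],
)

```text
time: 27.95
eef_pos: [0.5267, -0.1331, 0.1938]
tool_rot: [0.0, 0.963, 0.269, -0.001]
ft_force: [0.1, -0.4, -1.1]
opening: 0.178
gripper_force: 30.0
```

Emit:
carry_out(
  steps=[
    {"fingers": 1,"slide": [0,0,0],"dr": [0,0,0]},
    {"fingers": 1,"slide": [0,0,0],"dr": [0,0,0]},
    {"fingers": 1,"slide": [0,0,0],"dr": [0,0,0]},
    {"fingers": 1,"slide": [0,0,0],"dr": [0,0,0]},
    {"fingers": 1,"slide": [0,0,0],"dr": [0,0,0]},
    {"fingers": 1,"slide": [0,0,0],"dr": [0,0,0]},
    {"fingers": 1,"slide": [0,0,0],"dr": [0,0,0]},
    {"fingers": 1,"slide": [0,0,0],"dr": [0,0,0]},
    {"fingers": 1,"slide": [0,0,0],"dr": [0,0,0]},
    {"fingers": 1,"slide": [0,0,0],"dr": [0,0,0]},
  ],
)

```text
time: 28.95
eef_pos: [0.5276, -0.1297, 0.1945]
tool_rot: [0.0, 0.963, 0.27, -0.0]
ft_force: [-0.1, -0.4, -0.7]
opening: 0.18
gripper_force: 30.0
```

```bash
python3 - <<'E'
from h import *
go([.5279,-.1297,.168],31.3); s=state(); print(s['opening'],s['gripper_force'],s['ft_force'])
f=cam('wrist','wlidover')
print(find(f,'wrist','lid'),find(f,'wrist','jug_mouth'))
E
```

```text
TCP [ 0.5276 -0.1297  0.1945] toolx az 31.33
slide [0.03 0.02 2.65]
dr [0.   0.   0.03]
slide after turn [0.03 0.02 2.65]
0.18015790177809266 30.01226842403412 [-0.06105961 -0.43864189 -0.71556268]
[] [(0.89, [0.5465, -0.115, 0.0767])]
```

Emit:
carry_out(
  steps=[
    {"fingers": 1,"slide": [0,0,1],"dr": [0,0,0]},
    {"fingers": 1,"slide": [0,0,1],"dr": [0,0,0]},
    {"fingers": 1,"slide": [0,0,0.8],"dr": [0,0,0]},
    {"fingers": 1,"slide": [0,0,0.5],"dr": [0,0,0]},
    {"fingers": 1,"slide": [0,0,0.4],"dr": [0,0,0]},
    {"fingers": 1,"slide": [0,0,0.2],"dr": [0,0,0]},
    {"fingers": 1,"slide": [0,0,0.2],"dr": [0,0,0]},
    {"fingers": 1,"slide": [0,0,0.2],"dr": [0,0,0]},
    {"fingers": 1,"slide": [0,0,0.1],"dr": [0,0,0]},
    {"fingers": 1,"slide": [0,0,0],"dr": [0,0,0]},
  ],
)

```text
time: 30.1
eef_pos: [0.5276, -0.1297, 0.1505]
tool_rot: [0.0, 0.963, 0.27, -0.0]
ft_force: [-0.3, -0.6, -1.9]
opening: 0.184
gripper_force: 30.0
```

Plug is inside the mouth with no contact. Lowering the rest.

Emit:
carry_out(
  steps=[
    {"fingers": 1,"slide": [0,0,0.15],"dr": [0,0,0]},
    {"fingers": 1,"slide": [0,0,0.15],"dr": [0,0,0]},
    {"fingers": 1,"slide": [0,0,0.1],"dr": [0,0,0]},
    {"fingers": 1,"slide": [0,0,0.1],"dr": [0,0,0]},
    {"fingers": 1,"slide": [0,0,0.08],"dr": [0,0,0]},
    {"fingers": 1,"slide": [0,0,0.05],"dr": [0,0,0]},
    {"fingers": 1,"slide": [0,0,0],"dr": [0,0,0]},
    {"fingers": 1,"slide": [0,0,0],"dr": [0,0,0]},
    {"fingers": 1,"slide": [0,0,0],"dr": [0,0,0]},
    {"fingers": 1,"slide": [0,0,0],"dr": [0,0,0]},
  ],
)

```text
time: 31.1
eef_pos: [0.5277, -0.1296, 0.1443]
tool_rot: [0.0, 0.963, 0.27, 0.0]
ft_force: [0.3, 0.7, -0.3]
opening: 0.18
gripper_force: 30.1
```

Emit:
carry_out(
  steps=[
    {"fingers": 1,"slide": [0,0,0.05],"dr": [0,0,0]},
    {"fingers": 1,"slide": [0,0,0.05],"dr": [0,0,0]},
    {"fingers": 1,"slide": [0,0,0],"dr": [0,0,0]},
    {"fingers": 1,"slide": [0,0,0],"dr": [0,0,0]},
    {"fingers": 1,"slide": [0,0,0],"dr": [0,0,0]},
    {"fingers": 1,"slide": [0,0,0],"dr": [0,0,0]},
    {"fingers": 1,"slide": [0,0,0],"dr": [0,0,0]},
    {"fingers": 1,"slide": [0,0,0],"dr": [0,0,0]},
    {"fingers": 1,"slide": [0,0,0],"dr": [0,0,0]},
    {"fingers": 1,"slide": [0,0,0],"dr": [0,0,0]},
  ],
)

```text
time: 32.1
eef_pos: [0.5278, -0.1296, 0.1442]
tool_rot: [0.0, 0.963, 0.27, 0.0]
ft_force: [-1.9, 1.4, 5.8]
opening: 0.182
gripper_force: 30.9
```

The lid is flush on the rim (0.1442, as predicted). I'll release, rise, shut the fingers, and turn so the camera side faces away from the jug for pressing the button.

Emit:
carry_out(
  steps=[
    {"fingers": 0.2,"slide": [0,0,0],"dr": [0,0,0]},
    {"fingers": 0.0,"slide": [0,0,0],"dr": [0,0,0]},
    {"fingers": 0.0,"slide": [0,0,0],"dr": [0,0,0]},
    {"fingers": 0.0,"slide": [0,0,0],"dr": [0,0,0]},
    {"fingers": 0.0,"slide": [0,0,-0.3],"dr": [0,0,0]},
    {"fingers": 0.0,"slide": [0,0,-0.7],"dr": [0,0,0]},
    {"fingers": 0.0,"slide": [0,0,-2],"dr": [0,0,0]},
    {"fingers": 0.0,"slide": [0,0,-3],"dr": [0,0,0]},
    {"fingers": 0.5,"slide": [0,0,-3],"dr": [0,0,0]},
    {"fingers": 1,"slide": [0,0,-2],"dr": [0,0,0]},
  ],
)

```text
time: 33.1
eef_pos: [0.5284, -0.1297, 0.2563]
tool_rot: [0.001, 0.963, 0.27, 0.001]
ft_force: [1.6, 0.5, -0.6]
opening: 0.171
gripper_force: 0.0
```

Emit:
carry_out(
  steps=[
    {"fingers": 1,"slide": [0,0,0],"dr": [0,0,-8]},
    {"fingers": 1,"slide": [0,0,0],"dr": [0,0,-8]},
    {"fingers": 1,"slide": [0,0,0],"dr": [0,0,-8]},
    {"fingers": 1,"slide": [0,0,0],"dr": [0,0,-8]},
    {"fingers": 1,"slide": [0,0,0],"dr": [0,0,-8]},
    {"fingers": 1,"slide": [0,0,0],"dr": [0,0,-8]},
    {"fingers": 1,"slide": [0,0,0],"dr": [0,0,-8]},
    {"fingers": 1,"slide": [0,0,0],"dr": [0,0,-8]},
    {"fingers": 1,"slide": [0,0,0],"dr": [0,0,-8]},
    {"fingers": 1,"slide": [0,0,0],"dr": [0,0,-8]},
  ],
)

```text
time: 34.1
eef_pos: [0.5277, -0.1296, 0.2539]
tool_rot: [0.0, 0.562, 0.827, 0.0]
ft_force: [-0.6, 0.2, 0.0]
opening: -0.002
gripper_force: 0.0
```

Emit:
carry_out(
  steps=[
    {"fingers": 1,"slide": [0,0,0],"dr": [0,0,-5]},
    {"fingers": 1,"slide": [0,0,0],"dr": [0,0,-5]},
    {"fingers": 1,"slide": [1.5,0,0],"dr": [0,0,0]},
    {"fingers": 1,"slide": [2,0,0],"dr": [0,0,0]},
    {"fingers": 1,"slide": [2,0,0],"dr": [0,0,0]},
    {"fingers": 1,"slide": [2,0,0],"dr": [0,0,0]},
    {"fingers": 1,"slide": [1.5,0,0],"dr": [0,0,0]},
    {"fingers": 1,"slide": [0,0,0],"dr": [0,0,0]},
    {"fingers": 1,"slide": [0,0,0],"dr": [0,0,0]},
    {"fingers": 1,"slide": [0,0,0],"dr": [0,0,0]},
  ],
)

```text
time: 35.1
eef_pos: [0.481, -0.0537, 0.2532]
tool_rot: [0.0, 0.49, 0.871, -0.0]
ft_force: [0.4, -0.5, -0.7]
opening: -0.005
gripper_force: 0.0
```

```bash
python3 - <<'E'
from h import *
go([.4815,-.053,.045],121.3); print(state()['opening'])
f=cam('wrist','wbut')
h=cv2.cvtColor(f['image'],cv2.COLOR_RGB2HSV)
m=((h[...,0]>15)&(h[...,0]<33)&(h[...,1]>190)&(h[...,2]>180)).astype(np.uint8)
k,l,st,c=cv2.connectedComponentsWithStats(m); gp=proj(f,(.4815,-.053,.035)); print(gp)
for i in range(1,k):
    if st[i,4]>60 and np.hypot(*(c[i]-gp))<60: print(c[i],st[i],ray(f,c[i],.035))
t=cam('top')
print('top lid',find(t,'top','lid'),find(t,'top','lid_grip'),find(t,'top','jug'))
E
```

```text
TCP [ 0.481  -0.0537  0.2532] toolx az 121.25
slide [ 0.04  0.08 20.82]
dr [ 0.    0.02 -0.05]
slide after turn [ 0.04  0.08 20.82]
-0.004611875889638785
[320.96971196 175.90970327]
top lid [(0.69, [0.5262, -0.1422, 0.1437])] [(0.66, [0.5253, -0.1391, 0.1369])] [(0.66, [0.4944, -0.1516, 0.0996])]
```

Emit:
carry_out(
  steps=[
    {"fingers": 1,"slide": [0,0.1,2],"dr": [0,0,0]},
    {"fingers": 1,"slide": [0,0,3],"dr": [0,0,0]},
    {"fingers": 1,"slide": [0,0,3],"dr": [0,0,0]},
    {"fingers": 1,"slide": [0,0,3],"dr": [0,0,0]},
    {"fingers": 1,"slide": [0,0,3],"dr": [0,0,0]},
    {"fingers": 1,"slide": [0,0,3],"dr": [0,0,0]},
    {"fingers": 1,"slide": [0,0,2],"dr": [0,0,0]},
    {"fingers": 1,"slide": [0,0,1.2],"dr": [0,0,0]},
    {"fingers": 1,"slide": [0,0,0.6],"dr": [0,0,0]},
    {"fingers": 1,"slide": [0,0,0],"dr": [0,0,0]},
  ],
)

```text
time: 36.35
eef_pos: [0.4816, -0.0523, 0.045]
tool_rot: [-0.0, 0.49, 0.872, -0.0]
ft_force: [0.4, 0.3, 0.4]
opening: 0.003
gripper_force: 0.0
```

Emit:
carry_out(
  steps=[
    {"fingers": 1,"slide": [0,0,0.5],"dr": [0,0,0]},
    {"fingers": 1,"slide": [0,0,0.3],"dr": [0,0,0]},
    {"fingers": 1,"slide": [0,0,0.2],"dr": [0,0,0]},
    {"fingers": 1,"slide": [0,0,0.2],"dr": [0,0,0]},
    {"fingers": 1,"slide": [0,0,0.2],"dr": [0,0,0]},
    {"fingers": 1,"slide": [0,0,0.1],"dr": [0,0,0]},
    {"fingers": 1,"slide": [0,0,0.1],"dr": [0,0,0]},
    {"fingers": 1,"slide": [0,0,0],"dr": [0,0,0]},
    {"fingers": 1,"slide": [0,0,0],"dr": [0,0,0]},
    {"fingers": 1,"slide": [0,0,0],"dr": [0,0,0]},
  ],
)

```text
time: 37.35
eef_pos: [0.4819, -0.0524, 0.0299]
tool_rot: [0.0, 0.49, 0.872, -0.0]
ft_force: [-1.9, -0.5, 8.2]
opening: -0.002
gripper_force: 4.0
```

Emit:
carry_out(
  steps=[
    {"fingers": 1,"slide": [0,0,0.05],"dr": [0,0,0]},
    {"fingers": 1,"slide": [0,0,0.05],"dr": [0,0,0]},
    {"fingers": 1,"slide": [0,0,0],"dr": [0,0,0]},
    {"fingers": 1,"slide": [0,0,0],"dr": [0,0,0]},
    {"fingers": 1,"slide": [0,0,0],"dr": [0,0,0]},
    {"fingers": 1,"slide": [0,0,0],"dr": [0,0,0]},
    {"fingers": 1,"slide": [0,0,0],"dr": [0,0,0]},
    {"fingers": 1,"slide": [0,0,0],"dr": [0,0,0]},
    {"fingers": 1,"slide": [0,0,0],"dr": [0,0,0]},
    {"fingers": 1,"slide": [0,0,0],"dr": [0,0,0]},
  ],
)

```text
time: 38.35
eef_pos: [0.482, -0.0524, 0.0298]
tool_rot: [0.0, 0.49, 0.872, -0.0]
ft_force: [-4.6, 0.5, 15.8]
opening: -0.001
gripper_force: 7.9
```

Emit:
carry_out(
  steps=[
    {"fingers": 1,"slide": [0,0,-0.5],"dr": [0,0,0]},
    {"fingers": 1,"slide": [0,0,-1],"dr": [0,0,0]},
    {"fingers": 1,"slide": [0,0,-2],"dr": [0,0,0]},
    {"fingers": 1,"slide": [0,0,-3],"dr": [0,0,0]},
    {"fingers": 1,"slide": [0,0,-3],"dr": [0,0,0]},
    {"fingers": 1,"slide": [0,0,-3],"dr": [0,0,0]},
    {"fingers": 1,"slide": [0,0,-3],"dr": [0,0,0]},
    {"fingers": 1,"slide": [0,0,-3],"dr": [0,0,0]},
    {"fingers": 1,"slide": [0,0,-2],"dr": [0,0,0]},
    {"fingers": 1,"slide": [0,0,0],"dr": [0,0,0]},
  ],
)

```text
time: 39.35
eef_pos: [0.4833, -0.0523, 0.2363]
tool_rot: [0.003, 0.49, 0.872, 0.001]
ft_force: [-0.4, 0.2, 0.9]
opening: -0.001
gripper_force: 0.0
```

Emit:
carry_out(
  steps=[
    {"fingers": 1,"slide": [2.5,0,0],"dr": [0,0,0]},
    {"fingers": 1,"slide": [3,0,0],"dr": [0,0,0]},
    {"fingers": 1,"slide": [3,0,0],"dr": [0,0,0]},
    {"fingers": 1,"slide": [3,0,0],"dr": [0,0,0]},
    {"fingers": 1,"slide": [3,0,0],"dr": [0,0,0]},
    {"fingers": 1,"slide": [1,0,0],"dr": [0,0,0]},
    {"fingers": 1,"slide": [0,0,0],"dr": [0,0,0]},
    {"fingers": 1,"slide": [0,0,0],"dr": [0,0,0]},
    {"fingers": 1,"slide": [0,0,0],"dr": [0,0,0]},
    {"fingers": 1,"slide": [0,0,0],"dr": [0,0,0]},
  ],
)

```text
time: 40.35
eef_pos: [0.4014, 0.0791, 0.233]
tool_rot: [-0.0, 0.491, 0.871, 0.0]
ft_force: [-0.4, 0.4, 0.2]
opening: 0.0
gripper_force: 0.0
```

```bash
python3 - <<'E'
from h import *
f=cam('wrist','wend'); g=cv2.cvtColor(f['image'],cv2.COLOR_RGB2GRAY)
print(find(f,'wrist','lid'),find(f,'wrist','lid_grip'),find(f,'wrist','jug'))
t=cam('scene','send'); print(find(t,'scene','lid'),find(t,'scene','jug'),find(t,'scene','coffee_scoop'),find(t,'scene','espresso_cup'))
e=cam('top','tend'); print(find(e,'top','lid'),find(e,'top','lid_grip'))
c=proj(f,(.528,-.1297,.14)); print(c)
h=cv2.cvtColor(f['image'],cv2.COLOR_RGB2BGR); y=int(np.clip(c[1]-75,0,250)); x=int(np.clip(c[0]-70,0,480))
s=cv2.cvtColor(t['image'],cv2.COLOR_RGB2BGR)[150:250,250:400]
cv2.imwrite('pics/end.png',np.hstack([cv2.resize(h[y:y+150,x:x+150],(400,400)),cv2.resize(s,(400,400*100//150)).copy() if 0 else cv2.copyMakeBorder(cv2.resize(s,(400,267)),0,133,0,0,cv2.BORDER_CONSTANT)]))
E
```

```text
[] [] []
[(0.67, [0.5091, -0.1257, 0.1387]), (0.57, [0.5019, -0.2595, 0.0051])] [(0.66, [0.5067, -0.107, 0.0906])] [(0.75, [0.3974, 0.2554, 0.0162])] [(0.62, [0.3884, -0.2553, 0.0322])]
[(0.64, [0.5277, -0.1307, 0.1408])] [(0.6, [0.5281, -0.1308, 0.1359])]
[320.37445299 412.95128961]
```

```bash
python3 -c "
from station import job_done; print(job_done())"
```

```text
the job is handed in; nothing more can be done
None
```

I set the jug on all three pegs, fitted the lid on its rim, then pressed the start button to its stop and let it go. I handed the job in at about 40 s; contact heights and forces matched at each step, but I had no picture views left for a final look.

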